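# Add a pill tray to the pile under the hold-down head

## Task

First raise the lever on the side of the dock's head fully, so that its foot lifts clear and stays up by itself. Then take the pill tray that stands on edge in the rack and stack it flat, lids up, squarely on the two trays under the foot, and let go of it with the foot still up. Last, lower the lever gently, without letting it snap down, until the foot rests on the new tray and holds the pile; leave the other things on the tiles where they are.

Things in the scene. Friction and masses are not known exactly. Their poses are not given: they have to be found in the camera images.
- dock: white fixed dock: base plate 210 (x) x 110 x 12 mm high; at its +x end a column carries a grey head (x 35 to 115, y -40 to 40, z 112 to 150 mm) that overhangs the rear 30 mm of the pile. Origin on the tiles under the middle of the pile; x along the pile's long sides towards the column (away from the robot at yaw 0), y left, z up. The pile is open at -x and the sides
- dock_bed (a point): point on top of the dock's base plate (12 mm high) where the centre of the pile belongs
- lever (a joint): angle of the aluminium lever on the head's +y side; pivot at dock x 75, z 130 mm, knob axis 90 mm off. 0: level, knob to -x, foot on two trays; grows as the knob rises; 1.57: upright; 1.85: leaning back on its stop. The foot rises 24.3 mm per rad. The heavy knob (0.15 kg) keeps the lever up once past upright; short of that it falls and presses the foot down. On three trays: about 0.9
- lever_knob (a point): centre of the steel knob bar at the lever's end: 24 mm diameter, 40 mm long, along the dock's y axis on the outer side of the lever, 71 mm from the dock's middle plane; can be pinched from above along the dock's x at all angles
- foot: black rubber hold-down foot 24 (x) x 46 (y) x 6 mm under the head, 48 mm from the dock's origin towards the column, sliding straight up and down; origin at the centre of its underside
- foot_pad (a point): centre of the foot's underside; 56 mm above the tiles when resting on two trays, about 101 mm when raised
- rack: fixed white stand 150 (x) x 70 (y) mm with one slot along its x axis, 25 mm wide; slot floor 10 mm and clear slot walls 42 mm above the tiles. Origin on the tiles at its centre
- tray: orange pill tray 130 x 62 x 22 mm, 0.12 kg, seven flip lids (shut) on one broad face. Origin: centre of the other broad face; x along its length, z towards the lids. Starts on a long edge in the rack, lids to the rack's -y, top edge 72 mm up. It cannot go under the foot held so: lay it down on the bare tiles between dock and rack, then take it across its width, near its front to clear the head
- pile_top: tray of the same kind, lying lids up as the upper one of the two in the dock; origin at the centre of its underside, axes as for the tray; its top is 56 mm above the tiles
- pile_low: tray of the same kind below it, lying on the dock's base plate
- jar: bystander: clear glass jar, 72 mm wide, 95 mm high
- dish: bystander: round beige ceramic dish, 100 mm wide, 28 mm high
- thermo_case: bystander: white thermometer case 135 x 26 x 18 mm
- tweezer: bystander: chrome tweezer, 110 mm long, 8 mm high
- lotion: bystander: white bottle, 60 mm wide, 140 mm high
- swab_pot: bystander: beige pot, 70 mm wide, 80 mm high
Not all that is in view belongs to the job. Leave any blue or pink look-alike of the tray alone.

How it is judged:
On the way, in this order (a step that is already met when the one before it is completed fails the run):
1. the lever is fully raised and the foot is up (value of joint lever above 1.7 rad and z of foot_pad in the frame of dock above 0.096 m and contact force between the fingers and dock below 0.3 N), for 0.2 s.
2. the tray lies flat, lids up, squarely on the pile, let go of, with the foot still up (value of joint lever above 1.6 rad and horizontal distance between tray and pile_top below 0.008 m and z of tray in the frame of pile_top between 0.019 and 0.026 m and angle between the x axis of tray and the x axis of pile_top, either way round below 0.1 rad and angle between tray's own z axis and vertical below 0.1 rad and contact force between the fingers and tray below 0.1 N), for 0.2 s.
At the end, for the whole second after the job is handed in: tray flat, lids up, on the pile's upper tray (centres within 8 mm, sides within 0.1 rad); the two trays below still piled (8 mm, 0.1 rad) in their place in the dock (12 mm, 0.12 rad); lever below 1.1 rad, foot pressing on the new tray (over 1.5 N); all at rest (horizontal distance between tray and pile_top below 0.008 m and z of tray in the frame of pile_top between 0.019 and 0.026 m and angle between the x axis of tray and the x axis of pile_top, either way round below 0.1 rad and angle between each of tray, pile_top, pile_low's own z axis and vertical below 0.1 rad and horizontal distance between pile_top and pile_low below 0.008 m and angle between the x axis of pile_top and the x axis of pile_low, either way round below 0.1 rad and horizontal distance between pile_low and dock_bed below 0.012 m and angle between the x axis of pile_low and the x axis of dock, either way round below 0.12 rad and contact force between foot and tray above 1.5 N and value of joint lever below 1.1 rad and linear speed of tray below 0.02 m/s); the robot touches nothing.
It fails at once if the lever snaps down (faster than 4 rad/s) (velocity of joint lever below -4 rad/s).
It fails at once if a bystander is shifted by more than 30 mm (distance of any of jar, dish, thermo_case, tweezer, lotion, swab_pot from where it was at the start of the episode above 0.03 m).
It also fails if it takes over 72 s, if anything falls off the work surface, if the arm or the gripper's body presses on something with over 40 N, if the wrist force passes 120 N, or if a joint passes its speed limit or range.

## Robot

A 6-joint arm with a two-finger parallel gripper is mounted at the origin on the work surface. World frame = base frame: x ahead of the robot, y to its left, z up, the work surface at z = 0. Lengths are in m, angles in rad, forces in N, time in s.
With the tool pointing down it reaches from about 0.3 to 0.85 m from the base axis. Payload 5.4 kg.
Tool frame: the origin (TCP) lies at the very end of the fingers, on their centre line; the grasp point (between the pads) lies 19 mm behind it; z points along the fingers, y is the line along which they close (so a half turn about z gives the same grasp; the last joint's range is limited). The gripper opens to 85 mm and grips with 20 to 120 N. Pads are 22 mm wide; open, the fingers measure 114 mm over their backs; the gripper's body (76 mm by 85 mm) begins 54 mm behind the grasp point. The pads swing forward as they close: fully open they stand 13 mm farther back than shut.
Start: joints at [1.019, 0.158, 1.597, -0, 1.386, -0.21], TCP at [0.193, 0.542, 0.199] pointing down, gripper open.
Joint ranges: [-2.91, 2.91], [-0.94, 2.29], [0.18, 2.7], [-1.29, 4.43], [0.17, 2.64], [-3, 3]. Speed limits (rad/s): [2.57, 2.57, 3.14, 3.14, 3.14, 3.14].

## Interface

Orientations are given as a unit quaternion [x, y, z, w].
In Python, from workcell import monitor, eyes, arm gives the robot as it stands.
- The arm moves only by the shell command python3 -m pendant 'ROWS' [FORCE]. ROWS is JSON, a list of rows, each an object with "linear": the shift along the tool's x, y, z as a fraction of full scale, a list of three; "yaw": the turn about the tool's z as a fraction of full scale; "fingers": the opening, from -1 (shut) to 1 (fully open). In form: [{"linear": [x, y, z], "yaw": yaw, "fingers": fingers}, ...]. A call has exactly 10 rows; each row shifts and turns the commanded pose from where the row before left it, along the tool's axes as they then stand; what a row does not reach is not made up. Full scale, the value 1, is 0.03 m for a shift and 0.08 rad for a turn. A row lasts 1/10 s, in which the tool goes at most 50 mm and 8.59 degrees, less where a joint would pass 70% of its speed; a pose out of reach is approached as far as the arm can. A call with a number of a shift or a turn outside -1 to 1 is refused whole. A call with a gripper value outside its range is refused whole. The fingers move at their own pace and stop on an object; FORCE is the grip in N (left out, the last holds). Time passes only in rows, so rows that do not move let the fingers close, or fill a call up. It gives the time, the measured TCP pose, the force, the opening and the grip force at its end, in the units of the state.
- monitor.observe(): the state, without advancing time (a new reading comes with each control period).
- eyes.grab_frame(name): name is "scene" or "side" or "wrist"; returns a dict with "image" (480x640x3 uint8, blue, green, red), "fx", "fy", "cx", "cy" (pixels), "k1" (the pictures are not rectified: a ray, as slopes to the right and down, at radius r is drawn at 1 + k1 r^2 times it, then the intrinsics apply), "R" (3x3) and "t" (3): a world point X has camera coordinates R X + t. Camera axes: x right, y down, z forward; pixel columns grow to the right and rows downward; lengths in m; the calibration is good to about 2 mm. A picture is of the moment at which its call begins. There is no depth.
- arm.close_job(): hands the job in; it is judged then, once.
The state is a dict: "time": time; "joint_positions": joint angles; "joint_vel": joint speeds; "tau": joint torques, N m; "tcp_pos": TCP position; "tool_rot": TCP orientation; "ft_force": force on the tool from outside, world axes, zero at the start; "torque": the same for the moment, N m; "grip_width": finger opening in m; "grasp_force": force on a finger pad.
Only numpy, scipy, OpenCV 4.12 (cv2) and the standard library are available. Lean on these libraries where they do the work, as an engineer would, in place of code of your own. Each camera call takes 0.05 s, during which the arm holds its last target. There are 200 camera calls.

## Working session

There is one attempt and no reset: what is moved stays moved. The work goes in short steps, Python scripts to look and compute and a shell command to move; the robot and the scene stay as the last step left them, time stands still between calls to the robot, and variables do not carry over. Pictures are saved under pics/ and viewed, at most 10 in all, crops included, and the job is handed in when it is done.

```bash
ls; mkdir -p pics
python3 - <<'E'
from workcell import monitor, eyes, arm
import cv2,json,numpy as np
s=monitor.observe();print({k:np.round(v,3).tolist() for k,v in s.items()})
for n in ["scene","side","wrist"]:
    f=eyes.grab_frame(n);cv2.imwrite(f"pics/{n}0.png",f["image"])
    print(n,f["fx"],f["cx"],f["cy"],f["k1"],np.round(f["R"],3).tolist(),np.round(f["t"],3).tolist())
E
```

```text
pics
{'time': 0.0, 'joint_positions': [1.019, 0.159, 1.598, -0.0, 1.386, -0.21], 'joint_vel': [0.001, 0.001, 0.0, 0.0, 0.001, 0.001], 'tau': [0.0, -39.599, -33.144, -0.0, 0.008, 0.0], 'tcp_pos': [0.192, 0.541, 0.198], 'tool_rot': [0.17, 0.985, -0.001, -0.0], 'ft_force': [-0.074, -0.359, -0.537], 'torque': [-0.02, -0.028, 0.038], 'grasp_force': 0.0, 'grip_width': 0.085}
scene 519.2674534459954 314.59220999498376 241.2230689144916 -0.14145517571509086 [[0.785, 0.619, -0.005], [0.411, -0.526, -0.744], [-0.464, 0.582, -0.668]] [-0.452, -0.145, 1.709]
side 551.171536840029 322.1988326813357 241.24107698314484 -0.09578115730043271 [[0.784, -0.62, -0.018], [-0.373, -0.447, -0.813], [0.496, 0.644, -0.582]] [-0.432, 0.312, 0.927]
wrist 332.30446550803885 320.8165220255568 241.24101416960758 -0.028664456519303775 [[0.335, 0.942, -0.002], [0.9, -0.319, 0.297], [0.279, -0.101, -0.955]] [-0.574, -0.039, 0.38]
```

View pics/scene0.png

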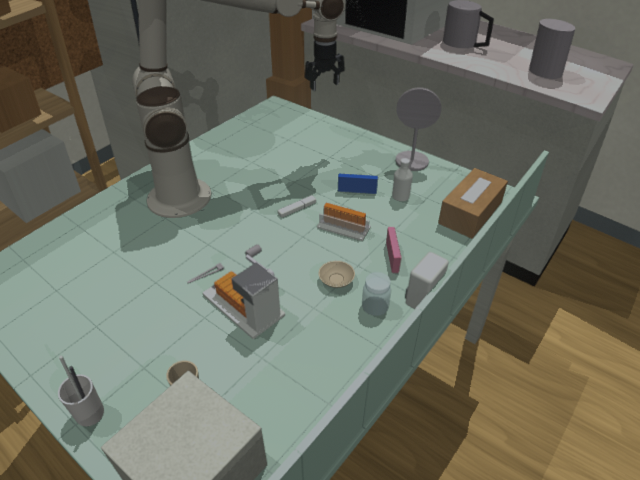

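View pics/side0.png

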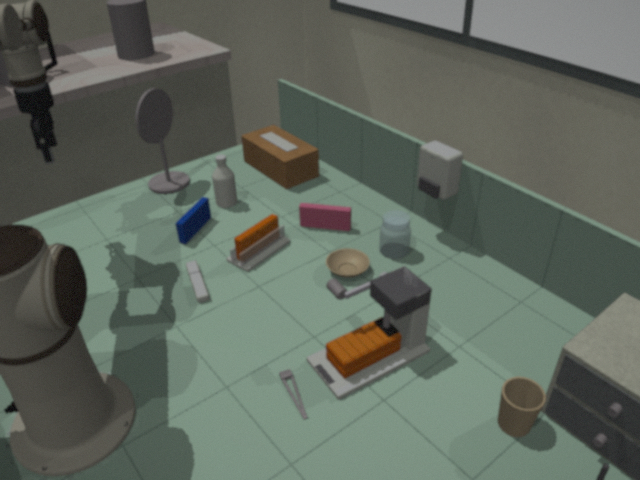

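Scene view: the tray stands in its rack at (344,215), with look-alikes at blue (357,184) and pink (393,250). The dock with two orange trays is at (245,295), its knob at (253,250). Side view: tray (258,237), dock (375,350), knob (338,289), blue (195,220), pink (326,217). Candidates for the tray are these three; I choose the orange one standing in the white rack. Next is one close crop to check.

```bash
cat > h.py <<'E'
from workcell import monitor, eyes
import cv2,numpy as np
from scipy.spatial.transform import Rotation as Ro
def K(f): return np.array([[f["fx"],0,f["cx"]],[0,f["fy"],f["cy"]],[0,0,1.]]),np.array([f["k1"],0,0,0.])
def ray(f,uv):
    k,d=K(f);R=np.array(f["R"]);t=np.array(f["t"])
    p=cv2.undistortPoints(np.array([[uv]],float),k,d)[0,0]
    v=R.T@np.array([p[0],p[1],1]);return -R.T@t,v/np.linalg.norm(v)
def plane(f,uv,z):
    o,v=ray(f,uv);return o+v*(z-o[2])/v[2]
def tri(obs):
    A=np.zeros((3,3));b=np.zeros(3);L=[ray(f,u) for f,u in obs]
    for o,v in L:
        P=np.eye(3)-np.outer(v,v);A+=P;b+=P@o
    x=np.linalg.solve(A,b);return x,max(np.linalg.norm((np.eye(3)-np.outer(v,v))@(x-o)) for o,v in L)
def proj(f,X):
    k,d=K(f);R=np.array(f["R"]);return cv2.projectPoints(np.array(X,float).reshape(-1,1,3),cv2.Rodrigues(R)[0],np.array(f["t"],float),k,d)[0][:,0]
def orange(im):
    h=cv2.cvtColor(im,cv2.COLOR_BGR2HSV);return cv2.inRange(h,(5,170,60),(20,255,255))
def blobs(m,a=100):
    c,_=cv2.findContours(m,cv2.RETR_EXTERNAL,cv2.CHAIN_APPROX_NONE)
    return [x for x in c if cv2.contourArea(x)>a]
def state():
    s=monitor.observe();print(round(s["time"],2),"tcp",np.round(s["tcp_pos"],4),"yaw/rpy",np.round(Ro.from_quat(s["tool_rot"]).as_matrix()[:2,:2].ravel(),3),"F",np.round(s["ft_force"],1),"w",round(s["grip_width"],4),"g",round(s["grasp_force"],1));return s
E
python3 - <<'E'
from h import *
out=[]
for n,boxes in (("scene",[(190,235,100,100),(305,180,100,75)]),("side",[(300,260,140,140),(220,195,100,75)])):
    im=cv2.imread(f"pics/{n}0.png")
    for c in blobs(orange(im)): print(n,cv2.contourArea(c),cv2.boundingRect(c),np.round(cv2.minAreaRect(c),1) if 0 else cv2.minAreaRect(c),cv2.approxPolyDP(c,3,True)[:,0].tolist())
    out.append(np.vstack([cv2.resize(im[y:y+h,x:x+w],(400,300) if w/h>1.2 else (400,400))[:300 if w/h>1.2 else 400] for x,y,w,h in boxes]))
c=np.hstack(out);cv2.imwrite("pics/crop.png",cv2.resize(c,(685,600)));print(c.shape)
E
```

```text
scene 279.5 (215, 273, 28, 33) ((234.00001525878906, 288.5000305175781), (34.64822769165039, 19.091880798339844), 45.0) [[215, 283], [242, 305], [241, 297], [231, 288], [232, 273]]
scene 108.5 (325, 204, 40, 13) ((344.68865966796875, 209.83963012695312), (40.521358489990234, 3.7087347507476807), 15.945395469665527) [[325, 205], [364, 216]]
side 2184.5 (327, 323, 74, 54) ((363.9000549316406, 346.300048828125), (37.11872863769531, 73.79024505615234), 63.43495178222656) [[398, 333], [387, 336], [371, 323], [329, 343], [328, 357], [346, 376], [397, 349]]
side 543.0 (236, 215, 41, 39) ((255.03001403808594, 232.6258544921875), (13.648170471191406, 51.80537414550781), 54.78240966796875) [[275, 216], [237, 237], [237, 252], [272, 229]]
(700, 800, 3)
```

View pics/crop.png

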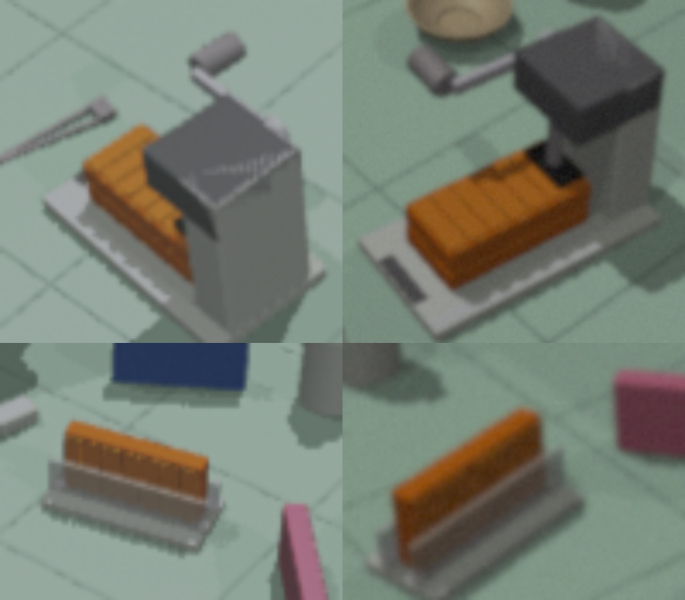

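The crop confirms the choice: the orange tray stands in the clear-walled rack, and blue and pink are separate. Crop pixels: head top corners, scene (147,153),(228,97),(300,152),(217,207); side (517,62),(598,18),(662,73),(567,103). Knob centre scene (218,54), side (432,70).

Run:
```python
from h import *
fs,fd=eyes.grab_frame("scene"),eyes.grab_frame("side")
cs=lambda u,v:(190+u/3.428,235+v/3.428)
cd=lambda u,v:(300+(u-342.5)/2.449,260+v/2.449)
rs=lambda u,v:(305+u/3.428,180+(v-343)/3.428)
rd=lambda u,v:(220+(u-342.5)/3.428,195+(v-343)/3.428)
p=lambda *a:print(*[np.round(x,4) if not isinstance(x,str) else x for x in a])
for a in [(147,153),(228,97),(300,152),(217,207)]: p("headS",plane(fs,cs(*a),.15))
for a in [(517,62),(598,18),(662,73),(567,103)]: p("headD",plane(fd,cd(*a),.15))
p("knob",*tri([(fs,cs(218,54)),(fd,cd(432,70))]))
for a in [(85,162),(145,127)]: p("pileS",plane(fs,cs(*a),.056))
for a in [(409,207),(455,253),(588,190)]: p("pileD",plane(fd,cd(*a),.056))
for a in [(45,203),(232,343)]: p("baseS",plane(fs,cs(*a),.012))
for a in [(360,240),(438,330),(655,212)]: p("baseD",plane(fd,cd(*a),.012))
for a in [(68,423),(208,459),(208,472),(65,435)]: p("rackS",plane(fs,rs(*a),.072))
for a in [(395,490),(403,500),(541,420),(525,411)]: p("rackD",plane(fd,rd(*a),.072))
p("trayL",*tri([(fs,rs(66,428)),(fd,rd(397,494))])); p("trayR",*tri([(fs,rs(208,466)),(fd,rd(535,416))]))
for a in [(43,505),(200,550),(222,508)]: p("rackbaseS",plane(fs,rs(*a),.005))
for n,u in (("dish",(337,277)),("jar",(376,305)),("tweez1",(222,266)),("tweez2",(190,281)),("case1",(281,213)),("case2",(315,200)),("pink1",(393,230)),("pink2",(398,270)),("blue",(357,190)),("lot",(401,199)),("pot",(183,385))): p(n,plane(fs,u,.0))
```

```text
headS [ 0.5275 -0.2487  0.15  ]
headS [ 0.5338 -0.1737  0.15  ]
headS [ 0.6098 -0.1827  0.15  ]
headS [ 0.5998 -0.2553  0.15  ]
headD [ 0.5205 -0.1837  0.15  ]
headD [ 0.6024 -0.1849  0.15  ]
headD [ 0.5924 -0.2596  0.15  ]
headD [ 0.5174 -0.2389  0.15  ]
knob [ 0.4822 -0.1321  0.1304] 0.001
pileS [ 0.4245 -0.227   0.056 ]
pileS [ 0.434  -0.1719  0.056 ]
pileD [ 0.425  -0.1752  0.056 ]
pileD [ 0.4222 -0.231   0.056 ]
pileD [ 0.539  -0.2468  0.056 ]
baseS [ 0.3966 -0.2516  0.012 ]
baseS [ 0.6034 -0.2609  0.012 ]
baseD [ 0.4004 -0.1452  0.012 ]
baseD [ 0.3917 -0.2489  0.012 ]
baseD [ 0.5951 -0.2683  0.012 ]
rackS [0.4597 0.1975 0.072 ]
rackS [0.585  0.2315 0.072 ]
rackS [0.5948 0.2168 0.072 ]
rackS [0.468  0.1823 0.072 ]
rackD [0.4607 0.2005 0.072 ]
rackD [0.4588 0.1873 0.072 ]
rackD [0.5829 0.208  0.072 ]
rackD [0.5809 0.2247 0.072 ]
trayL [0.4599 0.1953 0.0701] 0.0018
trayR [0.5882 0.2259 0.0666] 0.0024
rackbaseS [0.4623 0.1584 0.005 ]
rackbaseS [0.6064 0.1947 0.005 ]
rackbaseS [0.5902 0.2531 0.005 ]
dish [0.6317 0.0291 0.    ]
jar [0.7733 0.0096 0.    ]
tweez1 [ 0.3493 -0.1373  0.    ]
tweez2 [ 0.3216 -0.2343  0.    ]
case1 [0.3244 0.1468 0.    ]
case2 [0.3675 0.2661 0.    ]
pink1 [0.6482 0.2947 0.    ]
pink2 [0.7508 0.1563 0.    ]
blue [0.4441 0.396  0.    ]
lot [0.5863 0.4446 0.    ]
pot [ 0.5598 -0.4707  0.    ]
```

```bash
cat >> h.py <<'E'
def theta(s): 
    y=Ro.from_quat(s["tool_rot"]).as_matrix()[:2,1];return np.arctan2(y[1],y[0])
def plan(xyz,th=None,n=None):
    s=state();p=np.array(s["tcp_pos"]);t0=theta(s)
    dth=0 if th is None else th-t0
    d=np.array(xyz)-p
    m=max(np.linalg.norm(d)/.03,abs(dth)/.08)
    n=n or int(np.ceil(m))
    print("theta",round(t0,4),"d",np.round(d,4),"dth",round(dth,4),"rows",n)
    last=None
    for i in range(n):
        t=t0+dth*(i)/n
        x=np.array([-np.sin(t),np.cos(t)]);y=np.array([np.cos(t),np.sin(t)])
        r=np.r_[x@d[:2],y@d[:2],-d[2]]/n/.03
        r=np.round(r,3).tolist()
        if r!=last or dth: print(i,r,round(-dth/n/.08,3))
        last=r
E
python3 -c "
from h import *
plan([.482,-.132,.235],-.065,30)"
```

```text
0.25 tcp [0.1926 0.5415 0.1984] yaw/rpy [-0.942  0.335  0.335  0.942] F [-0.   0.3 -0.5] w 0.0855 g 0.0
theta 1.229 d [ 0.2894 -0.6735  0.0366] dth -1.294 rows 30
0 [-0.554, -0.597, -0.041] 0.539
1 [-0.579, -0.573, -0.041] 0.539
2 [-0.603, -0.547, -0.041] 0.539
3 [-0.626, -0.521, -0.041] 0.539
4 [-0.648, -0.493, -0.041] 0.539
5 [-0.669, -0.465, -0.041] 0.539
6 [-0.688, -0.436, -0.041] 0.539
7 [-0.706, -0.405, -0.041] 0.539
8 [-0.723, -0.375, -0.041] 0.539
9 [-0.739, -0.343, -0.041] 0.539
10 [-0.753, -0.311, -0.041] 0.539
11 [-0.765, -0.278, -0.041] 0.539
12 [-0.777, -0.245, -0.041] 0.539
13 [-0.787, -0.211, -0.041] 0.539
14 [-0.795, -0.177, -0.041] 0.539
15 [-0.802, -0.143, -0.041] 0.539
16 [-0.807, -0.108, -0.041] 0.539
17 [-0.811, -0.073, -0.041] 0.539
18 [-0.814, -0.038, -0.041] 0.539
19 [-0.814, -0.003, -0.041] 0.539
20 [-0.814, 0.032, -0.041] 0.539
21 [-0.812, 0.067, -0.041] 0.539
22 [-0.808, 0.102, -0.041] 0.539
23 [-0.803, 0.137, -0.041] 0.539
24 [-0.796, 0.171, -0.041] 0.539
25 [-0.788, 0.206, -0.041] 0.539
26 [-0.778, 0.239, -0.041] 0.539
27 [-0.767, 0.273, -0.041] 0.539
28 [-0.755, 0.306, -0.041] 0.539
29 [-0.741, 0.338, -0.041] 0.539
```

```bash
python3 -m pendant '[{"linear":[-0.55,-0.6,-0.05],"yaw":0.54,"fingers":1},{"linear":[-0.58,-0.57,-0.05],"yaw":0.54,"fingers":1},{"linear":[-0.6,-0.55,-0.05],"yaw":0.54,"fingers":1},{"linear":[-0.63,-0.52,-0.05],"yaw":0.54,"fingers":1},{"linear":[-0.65,-0.49,-0.05],"yaw":0.54,"fingers":1},{"linear":[-0.67,-0.46,-0.05],"yaw":0.54,"fingers":1},{"linear":[-0.69,-0.44,-0.05],"yaw":0.54,"fingers":1},{"linear":[-0.7,-0.4,-0.05],"yaw":0.54,"fingers":1},{"linear":[-0.72,-0.38,-0.05],"yaw":0.54,"fingers":1},{"linear":[-0.74,-0.34,-0.05],"yaw":0.54,"fingers":1}]'
python3 -c "
from h import *
import pickle
f=eyes.grab_frame('wrist');pickle.dump(f,open('w1.pkl','wb'))
print(np.round(proj(f,[[.523,.207,.06],[.49,-.2,.06],[.45,0,0]]),0),-np.array(f['R']).T@f['t'])"
python3 -m pendant '[{"linear":[-0.75,-0.31,-0.05],"yaw":0.54,"fingers":1},{"linear":[-0.77,-0.28,-0.05],"yaw":0.54,"fingers":1},{"linear":[-0.78,-0.25,-0.05],"yaw":0.54,"fingers":1},{"linear":[-0.79,-0.21,-0.05],"yaw":0.54,"fingers":1},{"linear":[-0.8,-0.18,-0.05],"yaw":0.54,"fingers":1},{"linear":[-0.8,-0.14,-0.05],"yaw":0.54,"fingers":1},{"linear":[-0.81,-0.11,-0.05],"yaw":0.54,"fingers":1},{"linear":[-0.81,-0.07,-0.05],"yaw":0.54,"fingers":1},{"linear":[-0.81,-0.04,-0.05],"yaw":0.54,"fingers":1},{"linear":[-0.81,0,-0.05],"yaw":0.54,"fingers":1}]'
python3 - <<'E'
from h import *
import pickle
f=eyes.grab_frame('wrist');pickle.dump(f,open('w2.pkl','wb'))
print(np.round(proj(f,[[.523,.207,.06],[.49,-.2,.06],[.45,0,0]]),0),-np.array(f['R']).T@f['t'])
g=pickle.load(open('w1.pkl','rb'))
cv2.imwrite("pics/w12.png",np.vstack([cv2.resize(x["image"],(400,300)) for x in (g,f)]))
state()
E
```

```text
time: 1.25
tcp_pos: [0.2893, 0.3165, 0.2139]
tool_rot: [0.378, 0.926, 0.0, 0.0]
ft_force: [1.1, -0.2, 0.7]
grip_width: 0.0852
grasp_force: 0.0
[[390. 408.]
 [170. 543.]
 [245. 426.]] [0.23516862 0.36917828 0.38919682]
time: 2.3
tcp_pos: [0.3858, 0.0919, 0.229]
tool_rot: [0.568, 0.823, 0.0, 0.0]
ft_force: [-0.1, -1.0, -0.0]
grip_width: 0.0853
grasp_force: 0.0
[[488. 156.]
 [316. 438.]
 [341. 283.]] [0.35877524 0.16239471 0.40426028]
2.35 tcp [0.3871 0.0893 0.2293] yaw/rpy [-0.352  0.936  0.936  0.352] F [-0.5 -1.1  0.6] w 0.0853 g 0.0
```

View pics/w12.png

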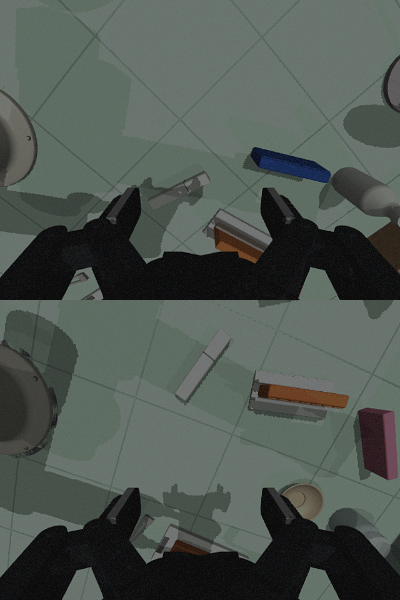

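The wrist picture shows the rack with the orange tray's top edge (lower half, (250–348, 385–415)), the thermometer case, the dish and pink at right. The dock is below, behind the gripper. On to the knob.

```bash
python3 -c "
from h import *
plan([.482,-.130,.19],-.065,10)"
```

```text
2.35 tcp [0.3871 0.0893 0.2293] yaw/rpy [-0.352  0.936  0.936  0.352] F [-0.5 -1.1  0.6] w 0.0853 g 0.0
theta 0.3597 d [ 0.0949 -0.2193 -0.0393] dth -0.4247 rows 10
0 [-0.795, 0.039, 0.131] 0.531
1 [-0.793, 0.073, 0.131] 0.531
2 [-0.789, 0.106, 0.131] 0.531
3 [-0.784, 0.14, 0.131] 0.531
4 [-0.777, 0.173, 0.131] 0.531
5 [-0.769, 0.206, 0.131] 0.531
6 [-0.76, 0.238, 0.131] 0.531
7 [-0.749, 0.27, 0.131] 0.531
8 [-0.737, 0.302, 0.131] 0.531
9 [-0.724, 0.333, 0.131] 0.531
```

```bash
python3 -m pendant '[{"linear":[-0.8,0.04,0.13],"yaw":0.53,"fingers":0.5},{"linear":[-0.79,0.07,0.13],"yaw":0.53,"fingers":0.5},{"linear":[-0.79,0.11,0.13],"yaw":0.53,"fingers":0.5},{"linear":[-0.78,0.14,0.13],"yaw":0.53,"fingers":0.5},{"linear":[-0.78,0.17,0.13],"yaw":0.53,"fingers":0.5},{"linear":[-0.77,0.21,0.13],"yaw":0.53,"fingers":0.5},{"linear":[-0.76,0.24,0.13],"yaw":0.53,"fingers":0.5},{"linear":[-0.75,0.27,0.13],"yaw":0.53,"fingers":0.5},{"linear":[-0.74,0.3,0.13],"yaw":0.53,"fingers":0.5},{"linear":[-0.72,0.33,0.13],"yaw":0.53,"fingers":0.5}]'
python3 - <<'E'
from h import *
import pickle
f=eyes.grab_frame('wrist');pickle.dump(f,open('w3.pkl','wb'))
cv2.imwrite("pics/w3.png",f["image"])
print(np.round(proj(f,[[.482,-.132,.13]])))
plan([.482,-.130,.112],-.065)
E
```

```text
time: 3.35
tcp_pos: [0.4821, -0.1266, 0.1896]
tool_rot: [0.728, 0.685, 0.0, -0.0]
ft_force: [0.3, 0.6, 0.1]
grip_width: 0.0643
grasp_force: 0.0
[[321. 251.]]
3.4 tcp [ 0.4828 -0.1296  0.189 ] yaw/rpy [ 0.064  0.998  0.998 -0.064] F [-2.2 -3.   0.1] w 0.0639 g 0.0
theta -0.0639 d [-0.0008 -0.0004 -0.077 ] dth -0.0011 rows 3
0 [-0.005, -0.008, 0.856] 0.004
1 [-0.005, -0.008, 0.856] 0.004
2 [-0.005, -0.008, 0.856] 0.004
```

View pics/w3.png

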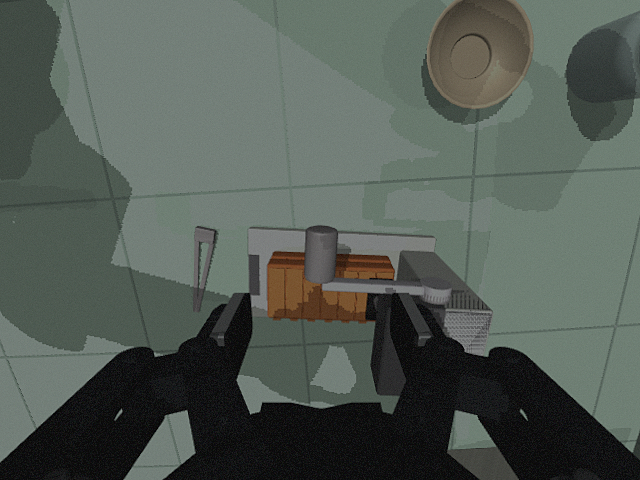

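The wrist view shows the knob bar centred at (320,253), as predicted (321,251), the lever running right to its pivot (435,290), the pile between (268,253) and (393,320), and the base's +y edge (249,229)–(435,238). Descend and pinch.

```bash
python3 -m pendant '[{"linear":[0,0,0.85],"yaw":0,"fingers":0.5},{"linear":[0,0,0.85],"yaw":0,"fingers":0.5},{"linear":[0,0,0.85],"yaw":0,"fingers":0.5},{"linear":[0,0,0],"yaw":0,"fingers":-0.4},{"linear":[0,0,0],"yaw":0,"fingers":-1},{"linear":[0,0,0],"yaw":0,"fingers":-1},{"linear":[0,0,0],"yaw":0,"fingers":-1},{"linear":[0,0,0],"yaw":0,"fingers":-1},{"linear":[0,0,0],"yaw":0,"fingers":-1},{"linear":[0,0,0],"yaw":0,"fingers":-1}]' 25
python3 - <<'E'
from h import *
import pickle
f=pickle.load(open('w3.pkl','rb'))
e=lambda a,b,z:(plane(f,a,z),plane(f,b,z))
for a,b,z in (((249,229),(435,238),.012),((268,265),(393,268),.056),((271,320),(366,321),.056)):
    p,q=e(a,b,z);print(np.round(p,4),np.round(q,4),np.arctan2(q[1]-p[1],q[0]-p[0]))
print("knob",plane(f,(320.5,253),.135))
state()
a=np.linspace(0,1.87,20);ph=-.065
x=.09*(1-np.cos(a));z=.09*np.sin(a)
print(np.round(np.c_[np.diff(x),-np.diff(z)]/.03,2).tolist())
E
```

```text
time: 4.4
tcp_pos: [0.4818, -0.1262, 0.1137]
tool_rot: [0.728, 0.686, 0.0, 0.0]
ft_force: [-0.3, 0.4, -0.2]
grip_width: 0.0001
grasp_force: 0.0
[ 0.4021 -0.142   0.012 ] [ 0.6072 -0.1648  0.012 ] -0.1102560359495823
[ 0.427  -0.1688  0.056 ] [ 0.5514 -0.1795  0.056 ] -0.08603425007732834
[ 0.4234 -0.2308  0.056 ] [ 0.5232 -0.238   0.056 ] -0.07203319554517354
knob [ 0.48166457 -0.13170358  0.135     ]
4.4 tcp [ 0.4818 -0.1262  0.1137] yaw/rpy [ 0.059  0.998  0.998 -0.059] F [-0.3  0.4 -0.2] w 0.0001 g 0.0
[[0.01, -0.29], [0.04, -0.29], [0.07, -0.29], [0.1, -0.28], [0.13, -0.27], [0.15, -0.25], [0.18, -0.24], [0.2, -0.22], [0.22, -0.2], [0.24, -0.18], [0.25, -0.15], [0.27, -0.13], [0.28, -0.1], [0.29, -0.07], [0.29, -0.04], [0.29, -0.01], [0.29, 0.02], [0.29, 0.04], [0.29, 0.07]]
```

Run:
```python
from h import *
a=eyes.grab_frame('side');b=eyes.grab_frame('scene');w=eyes.grab_frame('wrist')
A=cv2.resize(a["image"][240:390,290:440],(400,400));B=cv2.resize(b["image"][210:340,190:320],(400,400))
cv2.imwrite("pics/k1.png",np.hstack([A,B]))
```

```text
(no output)
```

View pics/k1.png

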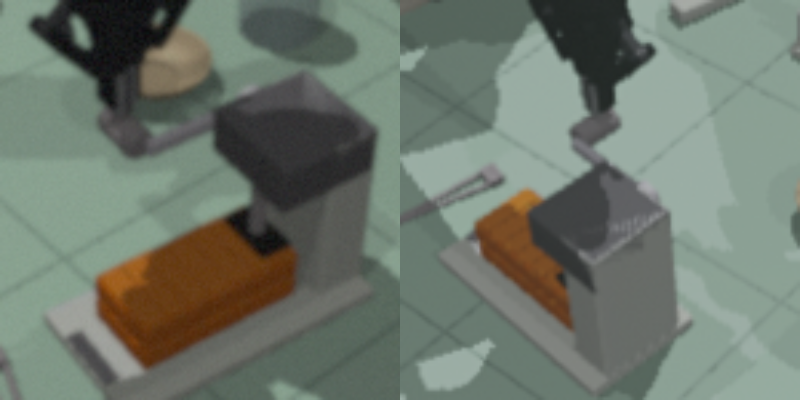

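The knob is still level and the fingers have closed empty, with their tips ending at or behind the knob (side crop (125,130), scene crop (597,120)). I'll check where the TCP projects.

Run:
```python
from h import *
a=eyes.grab_frame('side');b=eyes.grab_frame('scene')
P=[[.4818,-.1262,.1137],[.4818,-.1262,.1337],[.4818,-.1262,.16],[.482,-.112,.130],[.482,-.152,.130]]
print(np.round((proj(a,P)-[290,240])*400/150),np.round((proj(b,P)-[190,210])*400/130+[400,0]))
cs=lambda u,v:(190+(u-400)*.325,210+v*.325)
cd=lambda u,v:(290+u*.375,240+v*.375)
print("outer end",tri([(a,cd(108,122)),(b,cs(612,121))]),"inner",tri([(a,cd(140,143)),(b,cs(580,135))]))
state()
```

```text
[[118. 143.]
 [117. 121.]
 [117.  91.]
 [105. 114.]
 [142. 144.]] [[601. 137.]
 [599. 119.]
 [597.  96.]
 [612. 114.]
 [578. 140.]]
outer end (array([ 0.48337894, -0.11373001,  0.12361705]), np.float64(0.000149789599049647)) inner (array([ 0.48103496, -0.14990921,  0.13132514]), np.float64(0.001481094893343207))
4.65 tcp [ 0.4816 -0.1261  0.1134] yaw/rpy [ 0.059  0.998  0.998 -0.059] F [-0.3  0.8 -0.6] w 0.0001 g 0.0
```

Run:
```python
from h import *
a=eyes.grab_frame('side');b=eyes.grab_frame('scene');w=eyes.grab_frame('wrist')
A=cv2.resize(a["image"][260:320,310:370],(300,300),interpolation=cv2.INTER_CUBIC);B=cv2.resize(b["image"][220:280,225:285],(300,300),interpolation=cv2.INTER_CUBIC)
W=cv2.resize(w["image"][170:410,170:490],(800,600))[:, :][:600,:500] if 0 else cv2.resize(w["image"][200:380,220:420],(500,450))
o=np.zeros((600,800,3),np.uint8);o[:300,:300]=A;o[300:,:300]=B;o[:450,300:]=W
cv2.imwrite("pics/k2.png",cv2.convertScaleAbs(o,alpha=1.6))
print(np.round(proj(w,[[.4818,-.1262,.1137],[.482,-.112,.13],[.482,-.152,.13]])))
```

```text
[[321. 277.]
 [320. 264.]
 [324. 332.]]
```

View pics/k2.png

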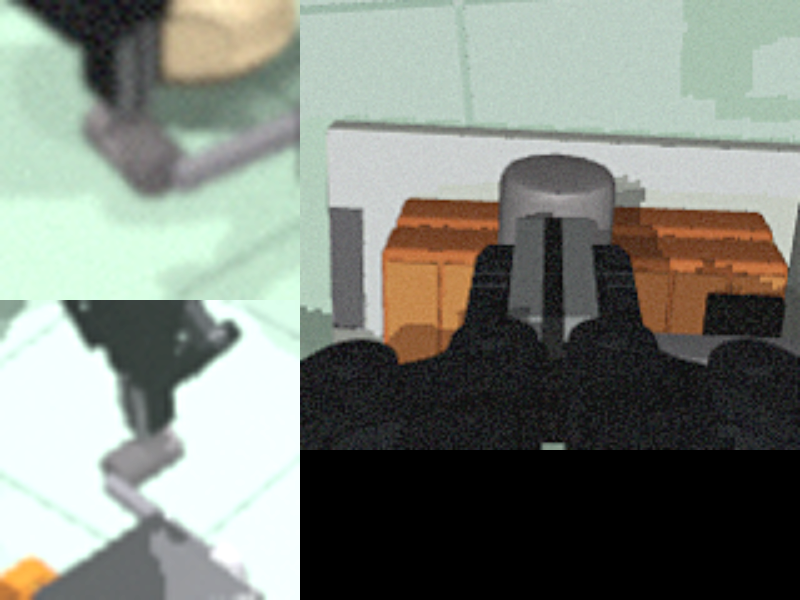

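Run:
```python
from h import *
w=eyes.grab_frame('wrist');s=state()
R=np.array(w["R"]);t=np.array(w["t"]);p=np.array(s["tcp_pos"])
print("cam",-R.T@t,"tcp in cam",R@p+t)
for dz in (0,.01,.02,.03,.04): print(dz,[np.round(proj(w,[p+[0,dy,dz]])[0]).tolist() for dy in (-.011,0,.011)])
f=__import__('pickle').load(open('w3.pkl','rb'))
print(np.round(proj(f,[[.482+k*.032,-.1296,z] for z in (.189,.2,.21,.22) for k in (-1,1)])).tolist())
```

```text
4.85 tcp [ 0.4816 -0.1261  0.1134] yaw/rpy [ 0.059  0.998  0.998 -0.059] F [-0.9  1.  -0.5] w 0.0003 g 0.0
cam [ 0.48613779 -0.05075603  0.28864962] tcp in cam [-8.75930977e-05  1.99620237e-02  1.89763842e-01]
0 [[322.0, 294.0], [321.0, 276.0], [320.0, 258.0]]
0.01 [[322.0, 302.0], [321.0, 284.0], [319.0, 265.0]]
0.02 [[322.0, 311.0], [321.0, 292.0], [319.0, 272.0]]
0.03 [[322.0, 321.0], [321.0, 301.0], [319.0, 280.0]]
0.04 [[322.0, 332.0], [321.0, 311.0], [319.0, 289.0]]
[[266.0, 284.0], [376.0, 277.0], [262.0, 292.0], [380.0, 286.0], [259.0, 301.0], [383.0, 294.0], [256.0, 310.0], [387.0, 303.0]]
```

The wrist view shows the shut pads ending on top of the knob (tip edge at full-frame row about 287, where the TCP would put it near 258–276). So the visible fingertips end roughly 30 mm short of the reported TCP. Open, go 33 mm lower and close again; that is clear of everything either way.

```bash
python3 -m pendant '[{"linear":[0,0,0],"yaw":0,"fingers":0.5},{"linear":[0,0,0],"yaw":0,"fingers":0.5},{"linear":[0,0,0],"yaw":0,"fingers":0.5},{"linear":[0,0,0.4],"yaw":0,"fingers":0.5},{"linear":[0,0,0.4],"yaw":0,"fingers":0.5},{"linear":[0,0,0.3],"yaw":0,"fingers":0.5},{"linear":[0,0,0],"yaw":0,"fingers":-1},{"linear":[0,0,0],"yaw":0,"fingers":-1},{"linear":[0,0,0],"yaw":0,"fingers":-1},{"linear":[0,0,0],"yaw":0,"fingers":-1}]' 25
python3 -c "
from h import *
w=eyes.grab_frame('wrist');cv2.imwrite('pics/k3.png',w['image']);state()"
```

```text
time: 5.85
tcp_pos: [0.4822, -0.1262, 0.0809]
tool_rot: [0.728, 0.686, 0.0, 0.001]
ft_force: [1.5, 0.0, -0.8]
grip_width: 0.0235
grasp_force: 24.4
5.9 tcp [ 0.4821 -0.1262  0.0808] yaw/rpy [ 0.06   0.998  0.998 -0.06 ] F [ 1.3  0.  -1.8] w 0.0232 g 24.5
```

Gripped (23.5 mm, 24 N), so the true fingertip lies about 30 mm above the reported TCP. Now the arc.

```bash
python3 -m pendant '[{"linear":[0,0.01,-0.29],"yaw":0,"fingers":-1},{"linear":[0,0.04,-0.29],"yaw":0,"fingers":-1},{"linear":[0,0.07,-0.29],"yaw":0,"fingers":-1},{"linear":[0,0.1,-0.28],"yaw":0,"fingers":-1},{"linear":[0,0.13,-0.27],"yaw":0,"fingers":-1},{"linear":[0,0.15,-0.25],"yaw":0,"fingers":-1},{"linear":[0,0.18,-0.24],"yaw":0,"fingers":-1},{"linear":[0,0.2,-0.22],"yaw":0,"fingers":-1},{"linear":[0,0.22,-0.2],"yaw":0,"fingers":-1},{"linear":[0,0.24,-0.18],"yaw":0,"fingers":-1}]'
python3 -c "
from h import *
state()"
```

```text
time: 6.9
tcp_pos: [0.5134, -0.1295, 0.1581]
tool_rot: [0.727, 0.686, -0.008, -0.007]
ft_force: [-32.2, -4.1, 27.3]
grip_width: 0.0235
grasp_force: 27.1
6.9 tcp [ 0.5134 -0.1295  0.1581] yaw/rpy [ 0.058  0.998  0.998 -0.058] F [-32.2  -4.1  27.3] w 0.0235 g 27.1
```

```bash
python3 -m pendant '[{"linear":[0,0.1,-0.1],"yaw":0,"fingers":-1},{"linear":[0,0.2,-0.1],"yaw":0,"fingers":-1},{"linear":[0,0.25,-0.1],"yaw":0,"fingers":-1},{"linear":[0,0.25,-0.1],"yaw":0,"fingers":-1},{"linear":[0,0.27,-0.07],"yaw":0,"fingers":-1},{"linear":[0,0.27,-0.05],"yaw":0,"fingers":-1},{"linear":[0,0.28,0],"yaw":0,"fingers":-1},{"linear":[0,0.28,0],"yaw":0,"fingers":-1},{"linear":[0,0.28,0],"yaw":0,"fingers":-1},{"linear":[0,0.28,0.03],"yaw":0,"fingers":-1}]'
python3 -c "
from h import *
state();w=eyes.grab_frame('side');b=eyes.grab_frame('scene');cv2.imwrite('pics/k4.png',np.hstack([cv2.resize(w['image'][170:390,290:470],(400,489)),cv2.resize(b['image'][170:340,190:330],(400,489))]))"
```

```text
time: 7.9
tcp_pos: [0.595, -0.1338, 0.1713]
tool_rot: [0.728, 0.686, -0.001, -0.0]
ft_force: [-4.6, -4.6, 0.8]
grip_width: 0.023
grasp_force: 25.0
7.9 tcp [ 0.595  -0.1338  0.1713] yaw/rpy [ 0.059  0.998  0.998 -0.059] F [-4.6 -4.6  0.8] w 0.023 g 25.0
```

View pics/k4.png

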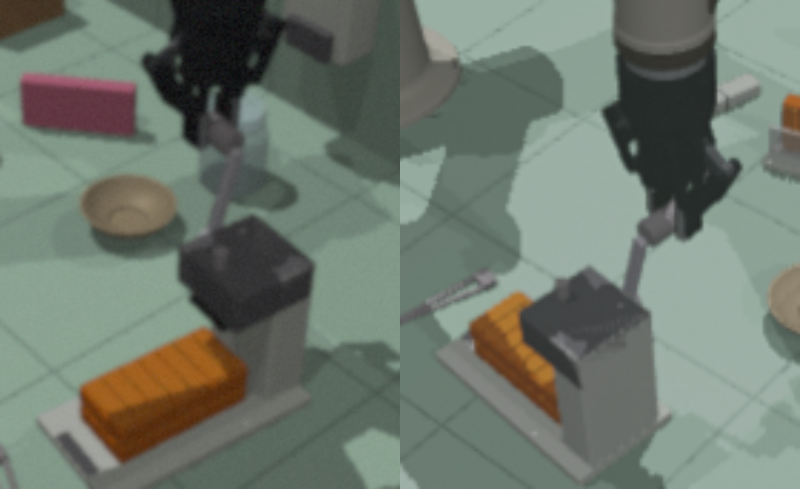

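The lever leans back past upright with the knob in the fingers (side crop (222,135), scene crop (655,228)) and the foot is up under the head. Nudge it on, release and lift. Meanwhile, measure the rack tray from the earlier wrist frame.

```bash
python3 -m pendant '[{"linear":[0,0.15,0],"yaw":0,"fingers":-1},{"linear":[0,0.1,0],"yaw":0,"fingers":-1},{"linear":[0,0,0],"yaw":0,"fingers":-0.2},{"linear":[0,-0.1,0],"yaw":0,"fingers":-0.1},{"linear":[0,0,0],"yaw":0,"fingers":0.3},{"linear":[0,0,-0.5],"yaw":0,"fingers":0.3},{"linear":[0,0,-0.8],"yaw":0,"fingers":0.3},{"linear":[0,0,-0.8],"yaw":0,"fingers":0.3},{"linear":[0,0,-0.5],"yaw":0,"fingers":0.3},{"linear":[0,0,0],"yaw":0,"fingers":0.3}]'
python3 - <<'E'
from h import *
import pickle
g=pickle.load(open('w2.pkl','rb'));im=g["image"]
b=eyes.grab_frame('scene');print("knob up px pred 1.85:",proj(b,[[.5966,-.139,.2165]]))
h=cv2.cvtColor(im,cv2.COLOR_BGR2HSV)
m=cv2.inRange(h,(3,120,40),(22,255,255));m[:, :380]=0;m[300:]=0;m[:,580:]=0
for c in blobs(m,30):
    q=cv2.approxPolyDP(c,2.5,True)[:,0];print(cv2.contourArea(c),q.tolist())
    r=cv2.boxPoints(cv2.minAreaRect(c));print(np.round([plane(g,x,.072)[:2] for x in r],4).tolist())
x,y,w,hh=380,100,200,90
cv2.imwrite("pics/r1.png",cv2.resize(im[y:y+hh+20,x:x+w],(800,440)))
E
```

```text
time: 9.0
tcp_pos: [0.6017, -0.1336, 0.2523]
tool_rot: [0.728, 0.686, 0.001, 0.003]
ft_force: [0.4, -0.2, 0.8]
grip_width: 0.0554
grasp_force: 0.0
knob up px pred 1.85: [[284.13832425 246.25862289]]
2985.5 [[414, 149], [417, 148], [414, 154], [543, 173], [552, 171], [557, 157], [552, 152], [436, 135], [416, 136]]
[[0.4476, 0.1798], [0.4415, 0.2002], [0.5806, 0.2342], [0.5896, 0.2138]]
```

View pics/r1.png

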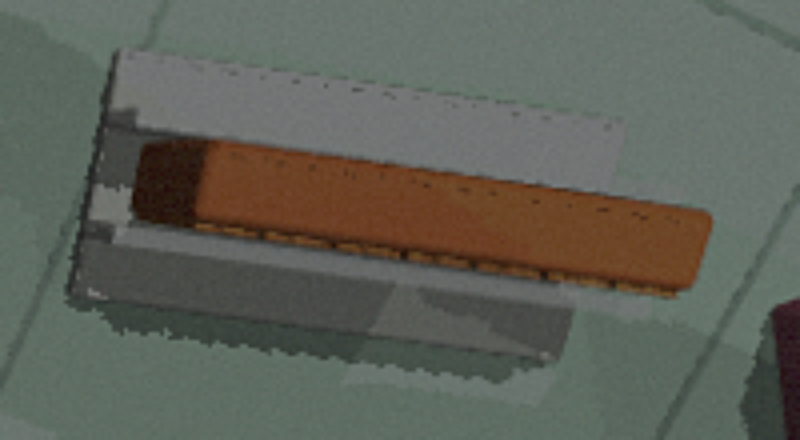

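The crop shows the tray's top edge with corners at (212,140),(712,212),(693,292),(196,222), and the row of lids along its lower side (towards -y).

Run:
```python
from h import *
import pickle
g=pickle.load(open('w2.pkl','rb'))
P=np.array([plane(g,(380+u/4,100+v/4),.072)[:2] for u,v in [(212,140),(712,212),(693,292),(196,222)]])
print(P.round(4).tolist(),P.mean(0),[np.arctan2(*(b-a)[::-1]) for a,b in ((P[0],P[1]),(P[3],P[2]))],[np.linalg.norm(P[i]-P[i-1]) for i in range(4)])
fs,fd=eyes.grab_frame("scene"),eyes.grab_frame("side")
# height: triangulate top-edge ends, scene+wrist+side
rs=lambda u,v:(305+u/3.428,180+(v-343)/3.428)
rd=lambda u,v:(220+(u-342.5)/3.428,195+(v-343)/3.428)
print(tri([(g,(429,155.5)),(fs,rs(65,435)),(fd,rd(403,500))]),tri([(g,(558,153)),(fs,rs(208,459)),(fd,rd(525,411))]))
c=P.mean(0)
plan([c[0],c[1],.16],-1.33,20)
```

```text
[[0.4582, 0.2037], [0.5813, 0.2337], [0.5873, 0.2152], [0.463, 0.185]] [0.52244836 0.20937268] [np.float64(0.2390936468485143), np.float64(0.23791011974549464)] [np.float64(0.01924941636988274), np.float64(0.12668654336807805), np.float64(0.019457447689819357), np.float64(0.12790856329164513)]
(array([0.462811  , 0.18734986, 0.06879889]), np.float64(0.0038563658185522703)) (array([0.58412221, 0.23351749, 0.06806044]), np.float64(0.002449980774836984))
9.15 tcp [ 0.5994 -0.1327  0.2472] yaw/rpy [ 0.059  0.998  0.998 -0.059] F [ 0.5 -0.2 -0.3] w 0.0557 g 0.0
theta -0.0589 d [-0.077   0.3421 -0.0872] dth -1.2711 rows 20
0 [0.562, -0.162, 0.145] 0.794
1 [0.55, -0.197, 0.145] 0.794
2 [0.537, -0.232, 0.145] 0.794
3 [0.521, -0.265, 0.145] 0.794
4 [0.503, -0.298, 0.145] 0.794
5 [0.483, -0.329, 0.145] 0.794
6 [0.461, -0.359, 0.145] 0.794
7 [0.437, -0.388, 0.145] 0.794
8 [0.412, -0.415, 0.145] 0.794
9 [0.385, -0.44, 0.145] 0.794
10 [0.356, -0.464, 0.145] 0.794
11 [0.326, -0.485, 0.145] 0.794
12 [0.294, -0.505, 0.145] 0.794
13 [0.262, -0.523, 0.145] 0.794
14 [0.228, -0.538, 0.145] 0.794
15 [0.193, -0.552, 0.145] 0.794
16 [0.158, -0.563, 0.145] 0.794
17 [0.122, -0.572, 0.145] 0.794
18 [0.085, -0.578, 0.145] 0.794
19 [0.048, -0.582, 0.145] 0.794
```

```bash
python3 -m pendant '[{"linear":[0.56,-0.16,0],"yaw":0.8,"fingers":0.4},{"linear":[0.55,-0.2,0],"yaw":0.8,"fingers":0.4},{"linear":[0.54,-0.23,0],"yaw":0.8,"fingers":0.4},{"linear":[0.52,-0.26,0],"yaw":0.8,"fingers":0.4},{"linear":[0.5,-0.3,0.1],"yaw":0.8,"fingers":0.4},{"linear":[0.48,-0.33,0.2],"yaw":0.8,"fingers":0.4},{"linear":[0.46,-0.36,0.2],"yaw":0.8,"fingers":0.4},{"linear":[0.44,-0.39,0.2],"yaw":0.8,"fingers":0.4},{"linear":[0.41,-0.42,0.2],"yaw":0.8,"fingers":0.4},{"linear":[0.38,-0.44,0.2],"yaw":0.8,"fingers":0.4}]' >/dev/null
python3 -m pendant '[{"linear":[0.36,-0.46,0.2],"yaw":0.8,"fingers":0.4},{"linear":[0.33,-0.48,0.2],"yaw":0.8,"fingers":0.4},{"linear":[0.29,-0.5,0.2],"yaw":0.8,"fingers":0.4},{"linear":[0.26,-0.52,0.2],"yaw":0.8,"fingers":0.4},{"linear":[0.23,-0.54,0.2],"yaw":0.8,"fingers":0.4},{"linear":[0.19,-0.55,0.2],"yaw":0.8,"fingers":0.4},{"linear":[0.16,-0.56,0.2],"yaw":0.8,"fingers":0.4},{"linear":[0.12,-0.57,0.2],"yaw":0.8,"fingers":0.4},{"linear":[0.09,-0.58,0.2],"yaw":0.75,"fingers":0.4},{"linear":[0.05,-0.58,0.2],"yaw":0.72,"fingers":0.4}]'
python3 - <<'E'
from h import *
f=eyes.grab_frame('wrist');im=f["image"];cv2.imwrite("pics/r2.png",im)
h=cv2.cvtColor(im,cv2.COLOR_BGR2HSV);m=cv2.inRange(h,(3,120,40),(22,255,255))
for c in blobs(m,100): print(cv2.contourArea(c),cv2.boundingRect(c),cv2.approxPolyDP(c,2.5,True)[:,0].tolist())
print("pred",np.round(proj(f,[[.4582,.2037,.072],[.5813,.2337,.072],[.5873,.2152,.072],[.463,.185,.072]])).tolist())
plan([.5226,.2096,.021],-1.332)
b=eyes.grab_frame('scene');cv2.imwrite("pics/s2.png",b["image"])
E
```

```text
time: 11.15
tcp_pos: [0.5232, 0.2094, 0.1533]
tool_rot: [0.993, 0.12, -0.002, 0.0]
ft_force: [-0.1, 0.0, 0.9]
grip_width: 0.0598
grasp_force: 0.0
632.0 (615, 339, 25, 55) [[639, 339], [615, 372], [638, 393]]
3899.0 (307, 152, 29, 156) [[311, 152], [307, 158], [309, 306], [328, 307], [332, 304], [335, 158], [329, 152]]
pred [[309.0, 308.0], [307.0, 157.0], [333.0, 155.0], [331.0, 308.0]]
11.2 tcp [0.5217 0.2116 0.1522] yaw/rpy [ 0.972  0.237  0.237 -0.972] F [-1.9  1.8 -1.2] w 0.0601 g 0.0
theta -1.3317 d [ 0.0009 -0.002  -0.1312] dth -0.0003 rows 5
0 [0.002, 0.014, 0.874] 0.001
1 [0.002, 0.014, 0.874] 0.001
2 [0.002, 0.014, 0.874] 0.001
3 [0.002, 0.014, 0.874] 0.001
4 [0.002, 0.014, 0.874] 0.001
```

The prediction matches the close wrist view within about 2 px. Descend and grip.

```bash
python3 -m pendant '[{"linear":[0,0.07,0.85],"yaw":0,"fingers":0.2},{"linear":[0,0,0.85],"yaw":0,"fingers":0.2},{"linear":[0,0,0.85],"yaw":0,"fingers":0.2},{"linear":[0,0,0.85],"yaw":0,"fingers":0.2},{"linear":[0,0,0.5],"yaw":0,"fingers":0.2},{"linear":[0,0,0.4],"yaw":0,"fingers":0.2},{"linear":[0,0,0],"yaw":0,"fingers":-1},{"linear":[0,0,0],"yaw":0,"fingers":-1},{"linear":[0,0,0],"yaw":0,"fingers":-1},{"linear":[0,0,0],"yaw":0,"fingers":-1}]' 40
python3 -c "
from h import *
plan([.52,.2,.13])"
```

```text
time: 12.25
tcp_pos: [0.5259, 0.2073, 0.0275]
tool_rot: [0.993, 0.121, 0.001, -0.0]
ft_force: [-0.6, 2.1, 0.7]
grip_width: 0.0209
grasp_force: 41.3
12.25 tcp [0.5259 0.2073 0.0275] yaw/rpy [ 0.971  0.24   0.24  -0.971] F [-0.6  2.1  0.7] w 0.0209 g 41.3
theta -1.3285 d [-0.0059 -0.0073  0.1025] dth 0 rows 4
0 [-0.062, 0.048, -0.854] 0.0
```

```bash
python3 -m pendant '[{"linear":[0,0,-0.6],"yaw":0,"fingers":-1},{"linear":[0,0,-0.7],"yaw":0,"fingers":-1},{"linear":[0,0,-0.7],"yaw":0,"fingers":-1},{"linear":[0,0,-0.6],"yaw":0,"fingers":-1},{"linear":[0,0,0],"yaw":0.8,"fingers":-1},{"linear":[0,0,0],"yaw":0.8,"fingers":-1},{"linear":[0,0,0],"yaw":0.8,"fingers":-1},{"linear":[0,0,0],"yaw":0.8,"fingers":-1},{"linear":[0,0,0],"yaw":0.8,"fingers":-1},{"linear":[0,0,0],"yaw":0,"fingers":-1}]'
python3 -c "
from h import *
plan([.43,-.02,.075],-1.65,10)"
```

```text
time: 13.25
tcp_pos: [0.5255, 0.2066, 0.1049]
tool_rot: [0.999, -0.039, 0.001, 0.0]
ft_force: [-0.5, -0.7, -0.1]
grip_width: 0.0208
grasp_force: 41.0
13.25 tcp [0.5255 0.2066 0.1049] yaw/rpy [ 0.997 -0.078 -0.078 -0.997] F [-0.5 -0.7 -0.1] w 0.0208 g 41.0
theta -1.6486 d [-0.0955 -0.2266 -0.0299] dth -0.0014 rows 10
0 [-0.259, 0.778, 0.1] 0.002
1 [-0.259, 0.778, 0.1] 0.002
2 [-0.258, 0.778, 0.1] 0.002
3 [-0.258, 0.778, 0.1] 0.002
4 [-0.258, 0.778, 0.1] 0.002
5 [-0.258, 0.778, 0.1] 0.002
6 [-0.258, 0.778, 0.1] 0.002
7 [-0.258, 0.778, 0.1] 0.002
8 [-0.258, 0.778, 0.1] 0.002
9 [-0.258, 0.778, 0.1] 0.002
```

```bash
python3 -m pendant '[{"linear":[-0.26,0.78,0],"yaw":0,"fingers":-1},{"linear":[-0.26,0.78,0],"yaw":0,"fingers":-1},{"linear":[-0.26,0.78,0.1],"yaw":0,"fingers":-1},{"linear":[-0.26,0.78,0.1],"yaw":0,"fingers":-1},{"linear":[-0.26,0.78,0.1],"yaw":0,"fingers":-1},{"linear":[-0.26,0.78,0.1],"yaw":0,"fingers":-1},{"linear":[-0.26,0.78,0.2],"yaw":0,"fingers":-1},{"linear":[-0.26,0.78,0.2],"yaw":0,"fingers":-1},{"linear":[-0.26,0.78,0.2],"yaw":0,"fingers":-1},{"linear":[-0.26,0.78,0.2],"yaw":0,"fingers":-1}]' >/dev/null
python3 -m pendant '[{"linear":[0,0,0.4],"yaw":0,"fingers":-1},{"linear":[0,0,0.5],"yaw":0,"fingers":-1},{"linear":[0,0,0.3],"yaw":0,"fingers":-1},{"linear":[0,0,0.2],"yaw":0,"fingers":-1},{"linear":[0,0,0.1],"yaw":0,"fingers":-1},{"linear":[0,0,0.05],"yaw":0,"fingers":-1},{"linear":[0,0,0],"yaw":0,"fingers":-1},{"linear":[0,0,0],"yaw":0,"fingers":-1},{"linear":[0,0,0],"yaw":0,"fingers":-1},{"linear":[0,0,0],"yaw":0,"fingers":-1}]'
```

```text
time: 15.25
tcp_pos: [0.4294, -0.0205, 0.0222]
tool_rot: [0.999, -0.039, 0.0, 0.0]
ft_force: [-0.8, 0.4, -0.1]
grip_width: 0.0211
grasp_force: 40.9
```

Not down yet; go 5 mm more in small steps, then open a little and rise.

```bash
python3 -m pendant '[{"linear":[0,0,0.07],"yaw":0,"fingers":-1},{"linear":[0,0,0.05],"yaw":0,"fingers":-1},{"linear":[0,0,0.04],"yaw":0,"fingers":-1},{"linear":[0,0,0.03],"yaw":0,"fingers":-1},{"linear":[0,0,0],"yaw":0,"fingers":-1},{"linear":[0,0,0],"yaw":0,"fingers":-1},{"linear":[0,0,0],"yaw":0,"fingers":-1},{"linear":[0,0,0],"yaw":0,"fingers":-1},{"linear":[0,0,0],"yaw":0,"fingers":-1},{"linear":[0,0,0],"yaw":0,"fingers":-1}]'
```

```text
time: 16.25
tcp_pos: [0.4291, -0.0203, 0.0172]
tool_rot: [0.999, -0.039, -0.001, -0.0]
ft_force: [-5.7, 2.3, 11.6]
grip_width: 0.0208
grasp_force: 42.3
```

```bash
python3 -m pendant '[{"linear":[0,0,0],"yaw":0,"fingers":-0.3},{"linear":[0,0,0],"yaw":0,"fingers":-0.1},{"linear":[0,0,0],"yaw":0,"fingers":0},{"linear":[0,0,-0.3],"yaw":0,"fingers":0},{"linear":[0,0,-0.6],"yaw":0,"fingers":0},{"linear":[0,0,-0.8],"yaw":0,"fingers":0},{"linear":[0,0.5,-0.2],"yaw":0,"fingers":-1},{"linear":[0,0.5,0],"yaw":0,"fingers":-1},{"linear":[0,0.5,0],"yaw":0,"fingers":-1},{"linear":[0,0,0],"yaw":0,"fingers":-1}]'
python3 - <<'E'
from h import *
s=state()
f=eyes.grab_frame('side');im=f["image"];h=cv2.cvtColor(im,cv2.COLOR_BGR2HSV);m=cv2.inRange(h,(3,150,60),(22,255,255))
for c in blobs(m,150): print(cv2.contourArea(c),cv2.boundingRect(c))
z=.062
P=[[.429+a,-.0203-.08*a+b,zz] for a in (-.065,.065) for b in (-.011,.011) for zz in (0,.062)]
print(np.round(proj(f,P)).tolist())
E
```

```text
time: 17.25
tcp_pos: [0.4261, -0.0666, 0.074]
tool_rot: [0.999, -0.04, 0.001, 0.0]
ft_force: [0.4, -0.7, 0.8]
grip_width: 0.0
grasp_force: 0.0
17.25 tcp [ 0.4261 -0.0666  0.074 ] yaw/rpy [ 0.997 -0.08  -0.08  -0.997] F [ 0.4 -0.7  0.8] w 0.0 g 0.0
2419.5 (327, 318, 74, 59)
1435.5 (249, 285, 59, 48)
[[257.0, 336.0], [254.0, 313.0], [251.0, 330.0], [248.0, 307.0], [312.0, 310.0], [311.0, 288.0], [305.0, 305.0], [304.0, 282.0]]
```

```bash
python3 -m pendant '[{"linear":[0,0,0.8],"yaw":0,"fingers":-1},{"linear":[0,0,0.8],"yaw":0,"fingers":-1},{"linear":[0,-0.1,0.2],"yaw":0,"fingers":-1},{"linear":[0,-0.3,0],"yaw":0,"fingers":-1},{"linear":[0,-0.2,0],"yaw":0,"fingers":-1},{"linear":[0,-0.2,0],"yaw":0,"fingers":-1},{"linear":[0,-0.2,0],"yaw":0,"fingers":-1},{"linear":[0,-0.2,0],"yaw":0,"fingers":-1},{"linear":[0,-0.2,0],"yaw":0,"fingers":-1},{"linear":[0,-0.2,0],"yaw":0,"fingers":-1}]'
python3 -m pendant '[{"linear":[0,-0.2,0],"yaw":0,"fingers":-1},{"linear":[0,-0.2,0],"yaw":0,"fingers":-1},{"linear":[0,-0.2,0],"yaw":0,"fingers":-1},{"linear":[0,-0.1,0],"yaw":0,"fingers":-1},{"linear":[0,0,0],"yaw":0,"fingers":-1},{"linear":[0,0,-0.5],"yaw":0,"fingers":-1},{"linear":[0,0,-1],"yaw":0,"fingers":1},{"linear":[0,0,-1],"yaw":0,"fingers":1},{"linear":[0,0,-1],"yaw":0,"fingers":1},{"linear":[0,0,-1],"yaw":0,"fingers":1}]'
python3 - <<'E'
from h import *
s=state()
f=eyes.grab_frame('side');im=f["image"];h=cv2.cvtColor(im,cv2.COLOR_BGR2HSV);m=cv2.inRange(h,(3,150,60),(22,255,255))
for c in blobs(m,150): print(cv2.contourArea(c),cv2.boundingRect(c),cv2.approxPolyDP(c,3,True)[:,0].tolist())
w=eyes.grab_frame('wrist');cv2.imwrite("pics/t1.png",w["image"]);cv2.imwrite("pics/t1s.png",im)
E
```

```text
time: 18.3
tcp_pos: [0.4294, -0.0169, 0.0193]
tool_rot: [0.999, -0.039, 0.0, -0.0]
ft_force: [0.0, -0.1, -0.1]
grip_width: -0.0002
grasp_force: 0.0
time: 19.3
tcp_pos: [0.4309, 0.0034, 0.1554]
tool_rot: [0.999, -0.039, 0.0, 0.0]
ft_force: [1.0, -1.2, 0.3]
grip_width: 0.0581
grasp_force: 0.0
19.3 tcp [0.4309 0.0034 0.1554] yaw/rpy [ 0.997 -0.078 -0.078 -0.997] F [ 1.  -1.2  0.3] w 0.0581 g 0.0
2425.5 (326, 318, 75, 59) [[400, 335], [381, 318], [329, 342], [327, 357], [346, 376], [398, 349]]
1361.5 (237, 284, 65, 42) [[301, 297], [287, 284], [244, 302], [237, 309], [253, 325], [301, 303]]
```

Run:
```python
from h import *
f=eyes.grab_frame('side')
for u in [(287,284),(240,305),(253,320),(302,297)]: print("side",np.round(plane(f,u,.022),4))
w=eyes.grab_frame('wrist');h=cv2.cvtColor(w["image"],cv2.COLOR_BGR2HSV);m=cv2.inRange(h,(3,110,30),(22,255,255))
for c in blobs(m,300):
    r=cv2.minAreaRect(c);print(cv2.contourArea(c),cv2.boundingRect(c),cv2.approxPolyDP(c,4,True)[:,0].tolist())
    P=np.array([plane(w,x,.022)[:2] for x in cv2.boxPoints(r)]);print(P.round(4).tolist(),P.mean(0))
b=eyes.grab_frame('scene');h=cv2.cvtColor(b["image"],cv2.COLOR_BGR2HSV);m=cv2.inRange(h,(3,130,50),(22,255,255))
for c in blobs(m,80): 
  print("scene",cv2.contourArea(c),cv2.approxPolyDP(c,2.5,True)[:,0].tolist())
```

```text
side [0.4897 0.0442 0.022 ]
side [0.3755 0.0511 0.022 ]
side [ 0.3723 -0.0037  0.022 ]
side [ 0.4895 -0.0102  0.022 ]
8043.5 (264, 156, 67, 130) [[267, 156], [269, 283], [327, 285], [330, 159]]
[[0.4978, 0.0488], [0.493, -0.0108], [0.3661, -0.0019], [0.3713, 0.065]] [0.43203693 0.02528159]
14761.0 (495, 61, 124, 165) [[550, 61], [518, 73], [495, 210], [517, 223], [580, 225], [589, 217], [588, 202], [618, 98], [616, 90], [590, 84], [594, 64]]
[[0.4226, -0.1635], [0.5671, -0.1786], [0.5486, -0.2701], [0.3971, -0.2676]] [ 0.48387519 -0.21996033]
scene 533.5 [[229, 272], [215, 282], [217, 292], [244, 315], [242, 297], [231, 285], [230, 279], [235, 274]]
scene 494.5 [[260, 237], [261, 242], [271, 249], [287, 238], [292, 246], [281, 255], [289, 261], [303, 251], [302, 247], [274, 229]]
scene 413.5 [[14, 90], [6, 93], [4, 89], [0, 90], [1, 131], [6, 129], [4, 124], [7, 120], [12, 121], [8, 125], [16, 123], [15, 114], [21, 122], [21, 113], [17, 109], [19, 113], [16, 114], [11, 108], [14, 99], [11, 91]]
scene 3178.0 [[44, 14], [0, 30], [0, 72], [4, 72], [0, 74], [13, 79], [12, 76], [16, 76], [13, 72], [17, 71], [18, 75], [25, 75], [25, 79], [30, 78], [33, 87], [30, 88], [33, 89], [45, 88], [62, 80]]
scene 2158.0 [[54, 0], [74, 75], [101, 64], [86, 0]]
```

Run:
```python
from h import *
w=eyes.grab_frame('wrist')
P=np.array([plane(w,x,.022)[:2] for x in [(267,156),(269,283),(327,285),(330,159)]]);print(P.round(4).tolist(),P.mean(0),[np.arctan2(*(P[a]-P[b])[::-1]) for a,b in ((0,3),(1,2))],np.arctan2(*(P[0]-P[1])[::-1]),np.arctan2(*(P[3]-P[2])[::-1]))
print(w["R"]@np.array([.432,.0253,.022])+w["t"])
plan([.399,.026,.02],-1.65,5)
```

```text
[[0.4947, 0.0465], [0.3712, 0.06], [0.3645, 0.0019], [0.4876, -0.0097]] [0.42949713 0.02469929] [np.float64(1.4456515420540192), np.float64(1.4557845447936097)] -0.10917968852132487 -0.09409957377975958
[-0.02229057 -0.01839407  0.31549534]
19.6 tcp [0.4301 0.0037 0.1529] yaw/rpy [ 0.997 -0.078 -0.078 -0.997] F [ 0.7 -0.2 -0.6] w 0.0852 g 0.0
theta -1.6488 d [-0.0311  0.0223 -0.1329] dth -0.0012 rows 5
0 [-0.218, -0.132, 0.886] 0.003
1 [-0.218, -0.132, 0.886] 0.003
2 [-0.219, -0.132, 0.886] 0.003
3 [-0.219, -0.132, 0.886] 0.003
4 [-0.219, -0.132, 0.886] 0.003
```

```bash
python3 -m pendant '[{"linear":[-0.5,-0.33,0],"yaw":0.2,"fingers":1},{"linear":[-0.55,-0.33,0.6],"yaw":0,"fingers":1},{"linear":[0,0,0.9],"yaw":0,"fingers":1},{"linear":[0,0,0.9],"yaw":0,"fingers":1},{"linear":[0,0,0.9],"yaw":0,"fingers":1},{"linear":[0,0,0.9],"yaw":0,"fingers":1},{"linear":[0,0,0.5],"yaw":0,"fingers":1},{"linear":[0,0,0.4],"yaw":0,"fingers":1},{"linear":[0,0,0.2],"yaw":0,"fingers":1},{"linear":[0,0,0],"yaw":0,"fingers":1}]'
python3 -c "
from h import *
state()"
```

```text
time: 20.6
tcp_pos: [0.3997, 0.0263, -0.0062]
tool_rot: [0.999, -0.047, -0.002, -0.0]
ft_force: [0.2, 0.7, 0.2]
grip_width: 0.0855
grasp_force: 0.0
20.6 tcp [ 0.3997  0.0263 -0.0062] yaw/rpy [ 0.996 -0.094 -0.094 -0.996] F [0.2 0.7 0.2] w 0.0855 g 0.0
```

TCP reads -6 mm with no contact, so the fingertip offset is confirmed. Lower 15 mm more and close.

```bash
python3 -m pendant '[{"linear":[0,0,0.15],"yaw":0,"fingers":1},{"linear":[0,0,0.15],"yaw":0,"fingers":1},{"linear":[0,0,0.15],"yaw":0,"fingers":1},{"linear":[0,0,0],"yaw":0,"fingers":0.7},{"linear":[0,0,0],"yaw":0,"fingers":0.5},{"linear":[0,0,0],"yaw":0,"fingers":0.3},{"linear":[0,0,0],"yaw":0,"fingers":0},{"linear":[0,0,0],"yaw":0,"fingers":0},{"linear":[0,0,0],"yaw":0,"fingers":0},{"linear":[0,0,0],"yaw":0,"fingers":0}]' 50
python3 -c "
from h import *
state()"
```

```text
time: 21.6
tcp_pos: [0.4014, 0.0261, -0.0175]
tool_rot: [0.999, -0.047, -0.0, -0.0]
ft_force: [-4.4, 1.7, 8.7]
grip_width: 0.0591
grasp_force: 51.6
21.6 tcp [ 0.4014  0.0261 -0.0175] yaw/rpy [ 0.996 -0.093 -0.093 -0.996] F [-4.4  1.7  8.7] w 0.0591 g 51.6
```

The grip is good, but the fingertips touch the tiles (8.7 N). Regrip 7 mm higher so they will not foul the pile.

```bash
python3 -m pendant '[{"linear":[0,0,0],"yaw":0,"fingers":0.7},{"linear":[0,0,0],"yaw":0,"fingers":0.7},{"linear":[0,0,-0.15],"yaw":0,"fingers":0.7},{"linear":[0,0,-0.15],"yaw":0,"fingers":0.7},{"linear":[0,0,0],"yaw":0,"fingers":0.6},{"linear":[0,0,0],"yaw":0,"fingers":0},{"linear":[0,0,0],"yaw":0,"fingers":0},{"linear":[0,0,0],"yaw":0,"fingers":0},{"linear":[0,0,0],"yaw":0,"fingers":0},{"linear":[0,0,0],"yaw":0,"fingers":0}]' 60
python3 -c "
from h import *
state()"
```

```text
time: 22.6
tcp_pos: [0.4013, 0.026, -0.0094]
tool_rot: [0.999, -0.047, -0.0, -0.0]
ft_force: [-0.2, -0.4, 0.1]
grip_width: 0.0427
grasp_force: 0.0
22.6 tcp [ 0.4013  0.026  -0.0094] yaw/rpy [ 0.996 -0.094 -0.094 -0.996] F [-0.2 -0.4  0.1] w 0.0427 g 0.0
```

The fingers closed above the tray's top, so the offset is about 35 mm and the earlier grip held only the lid rims. Open and go 20 mm lower.

```bash
python3 -m pendant '[{"linear":[0,0,0],"yaw":0,"fingers":1},{"linear":[0,0,0],"yaw":0,"fingers":1},{"linear":[0,0,0],"yaw":0,"fingers":1},{"linear":[0,0,0],"yaw":0,"fingers":1},{"linear":[0,0,0.25],"yaw":0,"fingers":1},{"linear":[0,0,0.2],"yaw":0,"fingers":1},{"linear":[0,0,0.2],"yaw":0,"fingers":1},{"linear":[0,0,0],"yaw":0,"fingers":1},{"linear":[0,0,0],"yaw":0,"fingers":1},{"linear":[0,0,0],"yaw":0,"fingers":1}]' 40
python3 -m pendant '[{"linear":[0,0,0],"yaw":0,"fingers":0.6},{"linear":[0,0,0],"yaw":0,"fingers":0.3},{"linear":[0,0,0],"yaw":0,"fingers":0},{"linear":[0,0,0],"yaw":0,"fingers":0},{"linear":[0,0,0],"yaw":0,"fingers":0},{"linear":[0,0,0],"yaw":0,"fingers":0},{"linear":[0,0,0],"yaw":0,"fingers":0},{"linear":[0,0,0],"yaw":0,"fingers":0},{"linear":[0,0,0],"yaw":0,"fingers":0},{"linear":[0,0,0],"yaw":0,"fingers":0}]'
python3 -c "
from h import *
state()"
```

```text
time: 23.6
tcp_pos: [0.4016, 0.0259, -0.0287]
tool_rot: [0.999, -0.047, 0.0, 0.0]
ft_force: [-0.7, -0.1, 0.1]
grip_width: 0.0852
grasp_force: 0.0
time: 24.6
tcp_pos: [0.4018, 0.0259, -0.0283]
tool_rot: [0.999, -0.047, 0.0, 0.0]
ft_force: [-1.5, 0.7, 4.9]
grip_width: 0.0613
grasp_force: 43.8
24.6 tcp [ 0.4018  0.0259 -0.0283] yaw/rpy [ 0.996 -0.094 -0.094 -0.996] F [-1.5  0.7  4.9] w 0.0613 g 43.8
```

```bash
python3 -m pendant '[{"linear":[0,0,-0.2],"yaw":0,"fingers":0},{"linear":[0,0,-0.5],"yaw":0,"fingers":0},{"linear":[0,0,-0.6],"yaw":-0.2,"fingers":0},{"linear":[0,0,-0.6],"yaw":0,"fingers":0},{"linear":[0,0,-0.6],"yaw":0,"fingers":0},{"linear":[0,0,-0.5],"yaw":0,"fingers":0},{"linear":[0,0,-0.33],"yaw":0,"fingers":0},{"linear":[0,0,0],"yaw":0,"fingers":0},{"linear":[0,0,0],"yaw":0,"fingers":0},{"linear":[0,0,0],"yaw":0,"fingers":0}]'
python3 - <<'E'
from h import *
s=state()
w=eyes.grab_frame('wrist');h=cv2.cvtColor(w["image"],cv2.COLOR_BGR2HSV);m=cv2.inRange(h,(3,110,30),(22,255,255))
cv2.imwrite("pics/g1w.png",w["image"])
for c in blobs(m,300): print("wrist",cv2.contourArea(c),cv2.approxPolyDP(c,4,True)[:,0].tolist())
f=eyes.grab_frame('side');h=cv2.cvtColor(f["image"],cv2.COLOR_BGR2HSV);m=cv2.inRange(h,(3,150,60),(22,255,255))
cv2.imwrite("pics/g1s.png",f["image"])
for c in blobs(m,150): print("side",cv2.contourArea(c),cv2.approxPolyDP(c,3,True)[:,0].tolist())
t=np.array(s["tcp_pos"]);z=.0+t[2]+.0283;th=-.078
C=lambda c,z0:[[c[0]+np.cos(th)*a-np.sin(th)*b,c[1]+np.sin(th)*a+np.cos(th)*b,z0] for a,b in((.065,.031),(.065,-.031),(-.065,-.031),(-.065,.031))]
c=t[:2]+[.0288,-.0022]
for z0 in (z,z+.022): print(round(z0,3),"predW",np.round(proj(w,C(c,z0))).tolist(),"predS",np.round(proj(f,C(c,z0))).tolist())
E
```

```text
time: 25.6
tcp_pos: [0.4005, 0.0262, 0.0701]
tool_rot: [0.999, -0.039, -0.001, -0.0]
ft_force: [-0.7, 0.4, -1.7]
grip_width: 0.0611
grasp_force: 43.7
25.6 tcp [0.4005 0.0262 0.0701] yaw/rpy [ 0.997 -0.078 -0.078 -0.997] F [-0.7  0.4 -1.7] w 0.0611 g 43.7
wrist 45573.0 [[395, 85], [232, 92], [258, 383], [264, 388], [381, 386], [391, 377], [389, 325], [398, 250], [394, 230], [400, 211], [396, 188], [402, 172], [399, 126], [404, 125], [405, 114]]
wrist 5101.0 [[636, 0], [591, 190], [639, 203]]
side 2437.5 [[400, 335], [380, 318], [328, 343], [327, 356], [346, 376], [398, 349]]
side 448.5 [[251, 260], [231, 270], [245, 289], [256, 285]]
side 601.5 [[299, 260], [285, 247], [272, 252], [267, 279], [299, 266]]
0.098 predW [[244.0, 93.0], [396.0, 93.0], [379.0, 362.0], [261.0, 362.0]] predS [[286.0, 253.0], [302.0, 268.0], [244.0, 293.0], [230.0, 276.0]]
0.12 predW [[230.0, 85.0], [409.0, 85.0], [387.0, 392.0], [253.0, 392.0]] predS [[285.0, 245.0], [301.0, 260.0], [243.0, 284.0], [229.0, 267.0]]
```

Run:
```python
from h import *
f=eyes.grab_frame('side');b=eyes.grab_frame('scene')
th=-.078
C=lambda c,z0:[[c[0]+np.cos(th)*a-np.sin(th)*b_,c[1]+np.sin(th)*a+np.cos(th)*b_,z0] for a,b_ in((.065,.031),(.065,-.031),(-.065,-.031),(-.065,.031))]
print("pred pile top side",np.round(proj(f,C((.4905,-.2045),.056)),1).tolist(),"bottom",np.round(proj(f,C((.4905,-.2045),.012)),1).tolist())
print("scene",np.round(proj(b,C((.4905,-.2045),.056)),1).tolist())
for n,g,s in (("side",f,150),("scene",b,130)):
    h=cv2.cvtColor(g["image"],cv2.COLOR_BGR2HSV);m=cv2.inRange(h,(3,s,50),(22,255,255))
    for c in blobs(m,150):
        x,y,w,hh=cv2.boundingRect(c)
        if x>200: print(n,(x,y,w,hh),cv2.approxPolyDP(c,1.5,True)[:,0].tolist())
plan([.4217,-.199,.042],-1.649,10)
```

```text
pred pile top side [[382.1, 313.4], [403.2, 332.2], [346.2, 362.8], [326.2, 341.7]] bottom [[381.1, 329.8], [401.5, 348.7], [346.0, 379.4], [326.5, 358.2]]
scene [[265.1, 295.1], [246.8, 308.7], [213.5, 282.8], [231.6, 270.4]]
side (327, 318, 74, 59) [[385, 320], [381, 318], [327, 344], [328, 359], [344, 376], [398, 349], [400, 336]]
side (231, 260, 26, 30) [[251, 260], [243, 262], [231, 270], [234, 277], [245, 289], [256, 284], [254, 282], [254, 268]]
side (266, 247, 34, 33) [[299, 260], [285, 247], [271, 252], [272, 267], [267, 270], [267, 278], [272, 278], [299, 266]]
scene (214, 272, 31, 44) [[229, 272], [214, 283], [217, 292], [244, 315], [242, 296], [232, 288], [230, 278], [234, 274]]
scene (265, 203, 38, 32) [[267, 204], [265, 210], [267, 222], [287, 234], [302, 225], [301, 220], [271, 203]]
25.8 tcp [0.4009 0.0261 0.0705] yaw/rpy [ 0.997 -0.078 -0.078 -0.997] F [-0.6  0.1 -1. ] w 0.0606 g 43.7
theta -1.6487 d [ 0.0208 -0.2251 -0.0285] dth -0.0003 rows 10
0 [0.128, 0.743, 0.095] 0.0
1 [0.128, 0.743, 0.095] 0.0
2 [0.128, 0.742, 0.095] 0.0
3 [0.128, 0.742, 0.095] 0.0
4 [0.128, 0.742, 0.095] 0.0
5 [0.128, 0.742, 0.095] 0.0
6 [0.128, 0.742, 0.095] 0.0
7 [0.128, 0.742, 0.095] 0.0
8 [0.128, 0.742, 0.095] 0.0
9 [0.128, 0.742, 0.095] 0.0
```

The prediction matches the pile and the held tray within 1–2 px. Move in front of the head.

```bash
python3 -m pendant '[{"linear":[0.13,0.74,0],"yaw":0,"fingers":0},{"linear":[0.13,0.74,0],"yaw":0,"fingers":0},{"linear":[0.13,0.74,0],"yaw":0,"fingers":0},{"linear":[0.13,0.74,0.05],"yaw":0,"fingers":0},{"linear":[0.13,0.74,0.1],"yaw":0,"fingers":0},{"linear":[0.13,0.74,0.2],"yaw":0,"fingers":0},{"linear":[0.13,0.74,0.2],"yaw":0,"fingers":0},{"linear":[0.13,0.74,0.2],"yaw":0,"fingers":0},{"linear":[0.13,0.74,0.2],"yaw":0,"fingers":0},{"linear":[0.13,0.7,0.15],"yaw":0,"fingers":0}]'
python3 -c "
from h import *
plan([.4607,-.2023,.039],-1.649,10)"
```

```text
time: 26.8
tcp_pos: [0.4228, -0.198, 0.0374]
tool_rot: [0.999, -0.039, -0.0, -0.0]
ft_force: [0.1, -0.4, -1.8]
grip_width: 0.0608
grasp_force: 43.7
26.8 tcp [ 0.4228 -0.198   0.0374] yaw/rpy [ 0.997 -0.078 -0.078 -0.997] F [ 0.1 -0.4 -1.8] w 0.0608 g 43.7
theta -1.6488 d [ 0.0379 -0.0043  0.0016] dth -0.0002 rows 10
0 [0.127, 0.004, -0.005] 0.0
1 [0.127, 0.004, -0.005] 0.0
2 [0.127, 0.004, -0.005] 0.0
3 [0.127, 0.004, -0.005] 0.0
4 [0.127, 0.004, -0.005] 0.0
5 [0.127, 0.004, -0.005] 0.0
6 [0.127, 0.004, -0.005] 0.0
7 [0.127, 0.004, -0.005] 0.0
8 [0.127, 0.004, -0.005] 0.0
9 [0.127, 0.004, -0.005] 0.0
```

Slide in, then compare tray and pile in pictures by numbers.

```bash
python3 -m pendant '[{"linear":[0.14,0,0],"yaw":0,"fingers":0},{"linear":[0.14,0,0],"yaw":0,"fingers":0},{"linear":[0.14,0,0],"yaw":0,"fingers":0},{"linear":[0.14,0,0],"yaw":0,"fingers":0},{"linear":[0.14,0,0],"yaw":0,"fingers":0},{"linear":[0.14,0,0],"yaw":0,"fingers":0},{"linear":[0.14,0,0],"yaw":0,"fingers":0},{"linear":[0.14,0,0],"yaw":0,"fingers":0},{"linear":[0.1,0,0.1],"yaw":0,"fingers":0},{"linear":[0.05,0.02,0.1],"yaw":0,"fingers":0}]'
python3 - <<'E'
from h import *
s=state();f=eyes.grab_frame('side');b=eyes.grab_frame('scene')
S=f["image"][270:390,300:420];B=b["image"][240:330,200:290]
cv2.imwrite("pics/p1.png",cv2.convertScaleAbs(np.hstack([cv2.resize(S,(400,400),interpolation=cv2.INTER_CUBIC),cv2.resize(B,(400,400),interpolation=cv2.INTER_CUBIC)]),alpha=1.4))
E
```

```text
time: 27.8
tcp_pos: [0.4613, -0.2008, 0.0319]
tool_rot: [0.999, -0.039, 0.0, 0.0]
ft_force: [0.2, 0.0, -1.3]
grip_width: 0.0611
grasp_force: 43.8
27.8 tcp [ 0.4613 -0.2008  0.0319] yaw/rpy [ 0.997 -0.078 -0.078 -0.997] F [ 0.2  0.  -1.3] w 0.0611 g 43.8
```

View pics/p1.png

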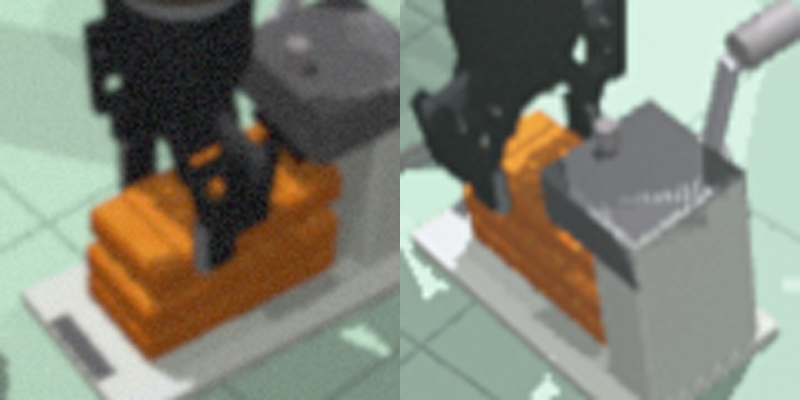

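The held tray sits just over the pile, clear of the foot. Side crop: its left corner (95,213) against the pile's (90,258), and right (340,180) against (335,230), so an offset of about 1–3 mm. I'll get it from the edge columns.

Run:
```python
from h import *
for n,x0,x1,y0,y1 in (("side",315,415,315,385),("scene",205,250,262,320)):
    A=[]
    for i in range(3):
        g=eyes.grab_frame(n);A.append(g["image"].astype(float))
    im=np.mean(A,0).astype(np.uint8);h=cv2.cvtColor(im,cv2.COLOR_BGR2HSV);m=cv2.inRange(h,(3,140,45),(22,255,255))[y0:y1,x0:x1]
    print(n,[(y0+i,x0+int(np.where(r)[0][0]),x0+int(np.where(r)[0][-1])) for i,r in enumerate(m) if r.any()])
th=-.078
f=eyes.grab_frame("side");b=eyes.grab_frame("scene")
C=lambda c,z0:[[c[0]+np.cos(th)*a-np.sin(th)*b_,c[1]+np.sin(th)*a+np.cos(th)*b_,z0] for a,b_ in((.065,.031),(.065,-.031),(-.065,-.031),(-.065,.031))]
for z in (.082,.060,.056,.034,.012): print(z,np.round(proj(f,C((.4895,-.2045),z)),1).tolist(),np.round(proj(b,C((.4895,-.2045),z)),1).tolist())
```

```text
side [(315, 359, 385), (316, 357, 386), (317, 356, 388), (318, 356, 392), (319, 357, 394), (320, 357, 398), (321, 382, 400), (322, 344, 400), (323, 343, 401), (324, 341, 401), (325, 338, 401), (326, 338, 401), (327, 337, 400), (328, 336, 400), (329, 335, 399), (330, 333, 398), (331, 331, 398), (332, 329, 398), (333, 328, 398), (334, 328, 399), (335, 328, 400), (336, 328, 400), (337, 328, 400), (338, 328, 400), (339, 328, 400), (340, 329, 400), (341, 329, 399), (342, 329, 399), (343, 328, 399), (344, 327, 399), (345, 327, 399), (346, 327, 399), (347, 327, 399), (348, 327, 399), (349, 327, 398), (350, 328, 396), (351, 328, 395), (352, 328, 393), (353, 327, 391), (354, 327, 389), (355, 327, 387), (356, 327, 385), (357, 328, 383), (358, 328, 381), (359, 329, 380), (360, 330, 378), (361, 331, 376), (362, 332, 374), (363, 332, 372), (364, 333, 370), (365, 334, 368), (366, 335, 366), (367, 336, 364), (368, 337, 362), (369, 338, 360), (370, 339, 358), (371, 339, 356), (372, 340, 354), (373, 341, 352), (374, 342, 350), (375, 343, 348), (376, 344, 347)]
scene [(265, 230, 231), (266, 229, 232),
[... 812 characters left out ...]
44), (315, 244, 244)]
0.082 [[382.4, 303.6], [403.8, 322.3], [345.8, 352.8], [325.5, 331.7]] [[264.1, 287.9], [245.5, 301.6], [211.9, 275.6], [230.2, 263.2]]
0.06 [[381.8, 312.1], [402.9, 330.9], [345.7, 361.5], [325.7, 340.4]] [[264.7, 293.8], [246.4, 307.5], [213.1, 281.6], [231.2, 269.1]]
0.056 [[381.7, 313.7], [402.8, 332.5], [345.7, 363.1], [325.7, 341.9]] [[264.8, 294.9], [246.5, 308.6], [213.3, 282.6], [231.4, 270.2]]
0.034 [[381.2, 322.0], [402.0, 340.8], [345.6, 371.5], [325.9, 350.3]] [[265.4, 300.7], [247.4, 314.3], [214.4, 288.4], [232.3, 276.0]]
0.012 [[380.7, 330.1], [401.2, 349.0], [345.5, 379.7], [326.1, 358.5]] [[266.0, 306.3], [248.2, 319.9], [215.6, 294.0], [233.2, 281.6]]
```

Within about 1.5 mm. Nudge 1 mm back, lower in small steps and check contact.

```bash
python3 -m pendant '[{"linear":[-0.03,0.03,0.03],"yaw":0,"fingers":0},{"linear":[0,0,0.03],"yaw":0,"fingers":0},{"linear":[0,0,0.03],"yaw":0,"fingers":0},{"linear":[0,0,0.03],"yaw":0,"fingers":0},{"linear":[0,0,0.02],"yaw":0,"fingers":0},{"linear":[0,0,0],"yaw":0,"fingers":0},{"linear":[0,0,0],"yaw":0,"fingers":0},{"linear":[0,0,0],"yaw":0,"fingers":0},{"linear":[0,0,0],"yaw":0,"fingers":0},{"linear":[0,0,0],"yaw":0,"fingers":0}]'
```

```text
time: 29.3
tcp_pos: [0.4601, -0.2016, 0.0279]
tool_rot: [0.999, -0.039, 0.0, 0.0]
ft_force: [0.4, 0.4, -0.8]
grip_width: 0.0606
grasp_force: 43.8
```

```bash
python3 -m pendant '[{"linear":[0,0,0.03],"yaw":0,"fingers":0},{"linear":[0,0,0.03],"yaw":0,"fingers":0},{"linear":[0,0,0.02],"yaw":0,"fingers":0},{"linear":[0,0,0],"yaw":0,"fingers":0},{"linear":[0,0,0],"yaw":0,"fingers":0},{"linear":[0,0,0],"yaw":0,"fingers":0},{"linear":[0,0,0],"yaw":0,"fingers":0},{"linear":[0,0,0],"yaw":0,"fingers":0},{"linear":[0,0,0],"yaw":0,"fingers":0},{"linear":[0,0,0],"yaw":0,"fingers":0}]'
```

```text
time: 30.3
tcp_pos: [0.4601, -0.2016, 0.0277]
tool_rot: [0.999, -0.039, -0.0, -0.0]
ft_force: [-8.4, 4.9, 18.9]
grip_width: 0.0612
grasp_force: 45.9
```

Contact. Back off 1 mm, open and rise.

```bash
python3 -m pendant '[{"linear":[0,0,-0.03],"yaw":0,"fingers":0},{"linear":[0,0,0],"yaw":0,"fingers":0.6},{"linear":[0,0,0],"yaw":0,"fingers":0.8},{"linear":[0,0,0],"yaw":0,"fingers":0.9},{"linear":[0,0,0],"yaw":0,"fingers":0.9},{"linear":[0,0,0],"yaw":0,"fingers":0.9},{"linear":[0,0,-0.2],"yaw":0,"fingers":0.9},{"linear":[0,0,-0.5],"yaw":0,"fingers":0.9},{"linear":[0,0,-0.8],"yaw":0,"fingers":0.9},{"linear":[0,0,-1],"yaw":0,"fingers":0.9}]'
python3 - <<'E'
from h import *
s=state()
for n,x0,x1,y0,y1 in (("side",315,415,305,385),("scene",205,250,255,320)):
    g=eyes.grab_frame(n);h=cv2.cvtColor(g["image"],cv2.COLOR_BGR2HSV);m=cv2.inRange(h,(3,140,45),(22,255,255))[y0:y1,x0:x1]
    print(n,[(y0+i,x0+int(np.where(r)[0][0]),x0+int(np.where(r)[0][-1])) for i,r in enumerate(m) if r.any()][::2])
cv2.imwrite("pics/x.png",g["image"])
plan([.5966,-.134,.26],-.06,20)
E
```

```text
time: 31.3
tcp_pos: [0.4592, -0.201, 0.1016]
tool_rot: [0.999, -0.039, -0.001, -0.001]
ft_force: [0.0, -1.1, -0.2]
grip_width: 0.0812
grasp_force: 0.0
31.3 tcp [ 0.4592 -0.201   0.1016] yaw/rpy [ 0.997 -0.078 -0.078 -0.997] F [ 0.  -1.1 -0.2] w 0.0812 g 0.0
side [(309, 377, 380), (311, 375, 381), (313, 374, 383), (315, 374, 385), (317, 374, 387), (319, 358, 394), (321, 354, 397), (323, 350, 400), (325, 347, 401), (327, 343, 401), (329, 339, 400), (331, 335, 399), (333, 331, 399), (335, 328, 400), (337, 328, 400), (339, 328, 400), (341, 328, 399), (343, 328, 399), (345, 327, 399), (347, 327, 399), (349, 327, 398), (351, 328, 395), (353, 327, 391), (355, 327, 387), (357, 328, 383), (359, 329, 379), (361, 331, 376), (363, 332, 372), (365, 334, 368), (367, 336, 364), (369, 338, 360), (371, 339, 357), (373, 341, 353), (375, 343, 349), (377, 345, 345)]
scene [(266, 230, 230), (268, 227, 233), (270, 224, 236), (272, 222, 238), (274, 219, 236), (276, 216, 232), (278, 214, 230), (280, 215, 231), (282, 215, 231), (284, 215, 231), (286, 215, 231), (288, 216, 232), (290, 217, 234), (292, 217, 23
[... 308 characters left out ...]
485 d [0.1336 0.0698 0.1537] dth 1.5885 rows 20
0 [0.213, -0.133, -0.256] -0.993
1 [0.223, -0.116, -0.256] -0.993
2 [0.231, -0.098, -0.256] -0.993
3 [0.238, -0.079, -0.256] -0.993
4 [0.244, -0.06, -0.256] -0.993
5 [0.248, -0.04, -0.256] -0.993
6 [0.25, -0.021, -0.256] -0.993
7 [0.251, -0.001, -0.256] -0.993
8 [0.25, 0.019, -0.256] -0.993
9 [0.248, 0.039, -0.256] -0.993
10 [0.244, 0.059, -0.256] -0.993
11 [0.239, 0.078, -0.256] -0.993
12 [0.232, 0.096, -0.256] -0.993
13 [0.224, 0.115, -0.256] -0.993
14 [0.214, 0.132, -0.256] -0.993
15 [0.203, 0.149, -0.256] -0.993
16 [0.19, 0.164, -0.256] -0.993
17 [0.177, 0.179, -0.256] -0.993
18 [0.162, 0.192, -0.256] -0.993
19 [0.146, 0.204, -0.256] -0.993
```

The tray is squarely on (side left edges 328/327/327, right 401/400/399). Rise and turn for the knob.

```bash
python3 -m pendant '[{"linear":[0,0,-0.5],"yaw":-1,"fingers":0.9},{"linear":[0,0,-0.5],"yaw":-1,"fingers":0.9},{"linear":[0,0,-0.5],"yaw":-1,"fingers":0.8},{"linear":[0,0,-0.5],"yaw":-1,"fingers":0.7},{"linear":[0,0,-0.5],"yaw":-1,"fingers":0.5},{"linear":[0,0,-0.5],"yaw":-1,"fingers":0.3},{"linear":[0,0,-0.5],"yaw":-1,"fingers":0.3},{"linear":[0,0,-0.5],"yaw":-1,"fingers":0.3},{"linear":[0,0,-0.5],"yaw":-1,"fingers":0.3},{"linear":[0,0,-0.5],"yaw":-1,"fingers":0.3}]'
python3 -c "
from h import *
plan([.5955,-.137,.25],-.07,10)"
```

```text
time: 32.4
tcp_pos: [0.4598, -0.2014, 0.2516]
tool_rot: [0.935, 0.355, -0.0, -0.0]
ft_force: [-0.3, -0.1, -0.3]
grip_width: 0.0555
grasp_force: 0.0
32.4 tcp [ 0.4598 -0.2014  0.2516] yaw/rpy [ 0.748  0.663  0.663 -0.748] F [-0.3 -0.1 -0.3] w 0.0555 g 0.0
theta -0.8454 d [ 0.1357  0.0644 -0.0016] dth 0.7754 rows 10
0 [0.481, 0.139, 0.005] -0.969
1 [0.469, 0.176, 0.005] -0.969
2 [0.454, 0.212, 0.005] -0.969
3 [0.436, 0.246, 0.005] -0.969
4 [0.415, 0.28, 0.005] -0.969
5 [0.392, 0.311, 0.005] -0.969
6 [0.367, 0.34, 0.005] -0.969
7 [0.34, 0.368, 0.005] -0.969
8 [0.31, 0.393, 0.005] -0.969
9 [0.279, 0.416, 0.005] -0.969
```

```bash
python3 -m pendant '[{"linear":[0.48,0.14,0],"yaw":-0.97,"fingers":0.3},{"linear":[0.47,0.18,0],"yaw":-0.97,"fingers":0.3},{"linear":[0.45,0.21,0],"yaw":-0.97,"fingers":0.3},{"linear":[0.44,0.25,0],"yaw":-0.97,"fingers":0.3},{"linear":[0.42,0.28,0],"yaw":-0.97,"fingers":0.3},{"linear":[0.39,0.31,0],"yaw":-0.97,"fingers":0.3},{"linear":[0.37,0.34,0],"yaw":-0.97,"fingers":0.3},{"linear":[0.34,0.37,0],"yaw":-0.97,"fingers":0.3},{"linear":[0.31,0.39,0],"yaw":-0.97,"fingers":0.3},{"linear":[0.28,0.42,0],"yaw":-0.97,"fingers":0.3}]'
python3 - <<'E'
from h import *
g=eyes.grab_frame("wrist");im=g["image"];cv2.imwrite("pics/y.png",im)
print("pred knob outer/inner/ctr",np.round(proj(g,[[.5955,-.121,.2285],[.5955,-.161,.2285],[.5955,-.141,.2285]])).tolist())
# knob = brightest greyish column between the fingers: print row profiles
gr=cv2.cvtColor(im,cv2.COLOR_BGR2GRAY);hs=cv2.cvtColor(im,cv2.COLOR_BGR2HSV)
for r in (250,265,280,295,310): print(r,gr[r,240:400:5].tolist(),hs[r,240:400:5,1].tolist())
plan([.5955,-.137,.1695],-.07)
E
```

```text
time: 33.4
tcp_pos: [0.5965, -0.1371, 0.2508]
tool_rot: [0.731, 0.682, -0.0, -0.0]
ft_force: [-0.2, -0.3, 0.2]
grip_width: 0.0554
grasp_force: 0.0
pred knob outer/inner/ctr [[317.0, 238.0], [322.0, 296.0], [319.0, 268.0]]
250 [88, 87, 84, 88, 89, 85, 84, 86, 78, 71, 75, 72, 72, 67, 71, 85, 93, 88, 80, 73, 120, 113, 115, 112, 118, 104, 113, 114, 124, 122, 125, 120] [158, 169, 177, 169, 163, 173, 176, 169, 184, 18, 19, 4, 7, 11, 7, 12, 5, 14, 3, 10, 40, 38, 36, 28, 39, 39, 38, 34, 24, 34, 29, 38]
265 [95, 91, 94, 38, 43, 29, 36, 31, 35, 110, 76, 77, 69, 71, 91, 88, 96, 88, 86, 68, 74, 70, 74, 68, 115, 94, 113, 114, 125, 124, 123, 120] [151, 156, 155, 13, 12, 39, 28, 24, 41, 9, 10, 10, 14, 10, 8, 6, 8, 12, 9, 15, 33, 41, 36, 35, 36, 36, 32, 34, 20, 33, 30, 27]
280 [91, 89, 65, 71, 69, 67, 65, 69, 66, 68, 66, 128, 87, 78, 93, 105, 101, 94, 84, 61, 66, 88, 85, 83, 125, 109, 126, 124, 126, 117, 123, 122] [162, 158, 0, 7, 7, 8, 4, 4, 11, 4, 4, 8, 9, 6, 13, 10, 7, 5, 0, 16, 40, 36, 32, 40, 27, 38, 25, 20, 22, 31, 32, 30]
295 [84, 54, 55, 19, 23, 63, 62, 67, 64, 70, 64, 128, 130, 77, 99, 105, 95, 90, 71, 48, 87, 86, 129, 127, 121, 113, 125, 126, 95, 15, 58, 51] [162, 5, 14, 67, 11, 15, 12, 8, 12, 10, 15, 8, 6, 3, 3, 9, 10, 6, 14, 0, 33, 28, 19, 23, 26, 30, 24, 22, 33, 60, 30, 19]
310 [56, 61, 17, 17, 9, 51, 60, 62, 65, 67, 69, 67, 68, 68, 69, 59, 64, 51, 57, 86, 82, 69, 61, 63, 71, 72, 75, 79, 60, 23, 17, 33] [13, 8, 85, 40, 146, 10, 4, 8, 8, 11, 4, 8, 4, 11, 7, 9, 4, 14, 4, 28, 41, 28, 46, 39, 44, 34, 29, 31, 40, 21, 118, 23]
33.45 tcp [ 0.5979 -0.136   0.2505] yaw/rpy [ 0.065  0.998  0.998 -0.065] F [-1.   1.3 -0.2] w 0.0556 g 0.0
theta -0.0654 d [-0.0024 -0.001  -0.081 ] dth -0.0046 rows 3
0 [-0.013, -0.026, 0.9] 0.019
1 [-0.013, -0.026, 0.9] 0.019
2 [-0.013, -0.026, 0.9] 0.019
```

The knob shows at columns 290–335 between the fingers. Descend and pinch.

```bash
python3 -m pendant '[{"linear":[0,-0.13,0.3],"yaw":0,"fingers":0.3},{"linear":[0,0,0.7],"yaw":0,"fingers":0.3},{"linear":[0,0,0.7],"yaw":0,"fingers":0.3},{"linear":[0,0,0.6],"yaw":0,"fingers":0.3},{"linear":[0,0,0.35],"yaw":0,"fingers":0.3},{"linear":[0,0,0.05],"yaw":0,"fingers":0},{"linear":[0,0,0],"yaw":0,"fingers":-0.5},{"linear":[0,0,0],"yaw":0,"fingers":-1},{"linear":[0,0,0],"yaw":0,"fingers":-1},{"linear":[0,0,0],"yaw":0,"fingers":-1}]' 25
python3 -c "
from h import *
s=state()
a=np.linspace(1.83,.85,20);x=-.09*np.cos(a);z=.09*np.sin(a)
print(np.round(np.c_[np.diff(x),-np.diff(z)]/.03,2).tolist(),x[-1]-x[0],z[-1]-z[0])"
```

```text
time: 34.45
tcp_pos: [0.5928, -0.1375, 0.1713]
tool_rot: [0.732, 0.681, 0.0, 0.001]
ft_force: [-0.5, -0.7, 0.7]
grip_width: 0.0233
grasp_force: 25.2
34.45 tcp [ 0.5928 -0.1375  0.1713] yaw/rpy [ 0.073  0.997  0.997 -0.073] F [-0.5 -0.7  0.7] w 0.0233 g 25.2
[[-0.15, -0.04], [-0.15, -0.03], [-0.15, -0.02], [-0.15, -0.01], [-0.15, -0.0], [-0.15, 0.0], [-0.15, 0.01], [-0.15, 0.02], [-0.15, 0.03], [-0.15, 0.04], [-0.15, 0.04], [-0.15, 0.05], [-0.14, 0.06], [-0.14, 0.07], [-0.14, 0.07], [-0.13, 0.08], [-0.13, 0.09], [-0.12, 0.09], [-0.12, 0.1]] -0.08246646487012545 -0.019378258802370443
```

Gripped. Lower along the arc at about 0.5 rad/s.

```bash
python3 -m pendant '[{"linear":[0,-0.15,-0.04],"yaw":0,"fingers":-1},{"linear":[0,-0.15,-0.03],"yaw":0,"fingers":-1},{"linear":[0,-0.15,-0.02],"yaw":0,"fingers":-1},{"linear":[0,-0.15,-0.01],"yaw":0,"fingers":-1},{"linear":[0,-0.15,0],"yaw":0,"fingers":-1},{"linear":[0,-0.15,0],"yaw":0,"fingers":-1},{"linear":[0,-0.15,0.01],"yaw":0,"fingers":-1},{"linear":[0,-0.15,0.02],"yaw":0,"fingers":-1},{"linear":[0,-0.15,0.03],"yaw":0,"fingers":-1},{"linear":[0,-0.15,0.04],"yaw":0,"fingers":-1}]'
python3 -m pendant '[{"linear":[0,-0.15,0.04],"yaw":0,"fingers":-1},{"linear":[0,-0.15,0.05],"yaw":0,"fingers":-1},{"linear":[0,-0.14,0.06],"yaw":0,"fingers":-1},{"linear":[0,-0.14,0.07],"yaw":0,"fingers":-1},{"linear":[0,-0.14,0.07],"yaw":0,"fingers":-1},{"linear":[0,-0.13,0.08],"yaw":0,"fingers":-1},{"linear":[0,-0.13,0.09],"yaw":0,"fingers":-1},{"linear":[0,0,0],"yaw":0,"fingers":-1},{"linear":[0,0,0],"yaw":0,"fingers":-1},{"linear":[0,0,0],"yaw":0,"fingers":-1}]'
```

```text
time: 35.45
tcp_pos: [0.5469, -0.133, 0.1701]
tool_rot: [0.732, 0.681, 0.0, -0.001]
ft_force: [3.5, 2.7, 0.1]
grip_width: 0.0232
grasp_force: 25.8
time: 36.45
tcp_pos: [0.5174, -0.1318, 0.1562]
tool_rot: [0.732, 0.681, -0.001, -0.001]
ft_force: [1.2, 3.2, -0.5]
grip_width: 0.0234
grasp_force: 25.6
```

```bash
python3 -m pendant '[{"linear":[0,-0.06,0.05],"yaw":0,"fingers":-1},{"linear":[0,-0.06,0.05],"yaw":0,"fingers":-1},{"linear":[0,-0.06,0.05],"yaw":0,"fingers":-1},{"linear":[0,-0.06,0.05],"yaw":0,"fingers":-1},{"linear":[0,0,0],"yaw":0,"fingers":-1},{"linear":[0,0,0],"yaw":0,"fingers":-1},{"linear":[0,0,0],"yaw":0,"fingers":-1},{"linear":[0,0,0],"yaw":0,"fingers":-1},{"linear":[0,0,0],"yaw":0,"fingers":-1},{"linear":[0,0,0],"yaw":0,"fingers":-1}]'
```

```text
time: 37.45
tcp_pos: [0.5147, -0.1317, 0.1532]
tool_rot: [0.732, 0.681, 0.003, 0.004]
ft_force: [9.7, 4.9, 4.7]
grip_width: 0.0231
grasp_force: 26.3
```

The foot is on the tray (resistance 10 N, about 0.91 rad). Relieve, release and rise.

```bash
python3 -m pendant '[{"linear":[0,0.12,-0.08],"yaw":0,"fingers":-1},{"linear":[0,0,0],"yaw":0,"fingers":-1},{"linear":[0,0,0],"yaw":0,"fingers":-0.3},{"linear":[0,0,0],"yaw":0,"fingers":0},{"linear":[0,0,0],"yaw":0,"fingers":0.3},{"linear":[0,0,0],"yaw":0,"fingers":0.4},{"linear":[0,0,-0.2],"yaw":0,"fingers":0.4},{"linear":[0,0,-0.5],"yaw":0,"fingers":0.4},{"linear":[0,0,-0.8],"yaw":0,"fingers":0.4},{"linear":[0,0,-1],"yaw":0,"fingers":0.4}]'
python3 -m pendant '[{"linear":[0,0,-0.6],"yaw":0,"fingers":0.4},{"linear":[0,0,0],"yaw":0,"fingers":0.4},{"linear":[0,0,0],"yaw":0,"fingers":0.4},{"linear":[0,0,0],"yaw":0,"fingers":0.4},{"linear":[0,0,0],"yaw":0,"fingers":0.4},{"linear":[0,0,0],"yaw":0,"fingers":0.4},{"linear":[0,0,0],"yaw":0,"fingers":0.4},{"linear":[0,0,0],"yaw":0,"fingers":0.4},{"linear":[0,0,0],"yaw":0,"fingers":0.4},{"linear":[0,0,0],"yaw":0,"fingers":0.4}]'
python3 - <<'E'
from h import *
g=eyes.grab_frame("side");b=eyes.grab_frame("scene")
O=np.array([.4905,-.204]);t=-.078
for a in (.8,.9,1.0,1.85):
    lx,ly=.075-.09*np.cos(a),.071;P=[O[0]+np.cos(t)*lx-np.sin(t)*ly,O[1]+np.sin(t)*lx+np.cos(t)*ly,.13+.09*np.sin(a)]
    print(a,np.round(proj(g,[P])[0]),np.round(proj(b,[P])[0]))
h=cv2.cvtColor(g["image"],cv2.COLOR_BGR2HSV);m=cv2.inRange(h,(3,140,45),(22,255,255))[305:385,315:415]
print([(305+i,315+int(np.where(r)[0][0]),315+int(np.where(r)[0][-1])) for i,r in enumerate(m) if r.any()][::3])
# lever+knob: change between frame before grasp (lever up, x.png scene) and now
x=cv2.imread("pics/x.png");d=cv2.absdiff(x,b["image"]).max(2);d=d[215:275,235:300];ys,xs=np.where(d>40);print(len(xs))
gb=b["image"][215:275:4,235:300:4];print(cv2.cvtColor(gb,cv2.COLOR_BGR2HSV)[...,1].tolist())
E
```

```text
time: 38.45
tcp_pos: [0.5141, -0.1314, 0.2292]
tool_rot: [0.732, 0.681, -0.0, -0.0]
ft_force: [0.6, -0.1, -0.6]
grip_width: 0.0602
grasp_force: 0.0
time: 39.45
tcp_pos: [0.5146, -0.1315, 0.246]
tool_rot: [0.732, 0.681, -0.0, -0.0]
ft_force: [-0.0, -0.4, -0.3]
grip_width: 0.0598
grasp_force: 0.0
0.8 [348. 255.] [258. 237.]
0.9 [351. 251.] [260. 236.]
1.0 [355. 247.] [262. 236.]
1.85 [387. 229.] [283. 247.]
[(307, 381, 381), (310, 376, 380), (313, 370, 375), (316, 364, 377), (319, 358, 380), (322, 352, 384), (325, 347, 401), (328, 341, 401), (331, 335, 399), (334, 329, 399), (337, 328, 400), (340, 328, 400), (343, 328, 399), (346, 327, 399), (349, 327, 398), (352, 327, 393), (355, 327, 387), (358, 328, 381), (361, 331, 376), (364, 333, 370), (367, 336, 364), (370, 339, 358), (373, 341, 353), (376, 344, 347)]
850
[[40, 34, 29, 31, 28, 28, 29, 30, 19, 29, 33, 21, 9, 28, 34, 33, 33], [34, 28, 31, 28, 28, 28, 28, 28, 29, 30, 33, 34, 34, 35, 35, 33, 35], [30, 29, 28, 28, 29, 28, 29, 28, 29, 28, 31, 34, 35, 33, 35, 33, 33], [29, 29, 29, 29, 28, 28, 29, 28, 29, 29, 28, 31, 36, 34, 33, 33, 33], [28, 29, 28, 29, 29, 29, 17, 6, 18, 28, 28, 29, 29, 32, 34, 34, 35], [28, 28, 29, 29, 27, 5, 5, 4, 0, 29, 28, 28, 28, 29, 29, 33, 35], [28, 28, 28, 28, 26, 3, 5, 16, 28, 28, 29, 29, 28, 28, 28, 33, 34], [28, 28, 29, 28, 21, 13, 29, 26, 28, 28, 28, 28, 28, 28, 28, 31, 33], [29, 28, 28, 28, 28, 10, 28, 28, 28, 28, 28, 28, 28, 28, 30, 28, 35], [28, 28, 28, 28, 28, 25, 10, 28, 27, 28, 28, 28, 29, 27, 28, 28, 28], [29, 27, 28, 28, 28, 28, 13, 27, 28, 28, 28, 31, 28, 28, 28, 28, 28], [28, 28, 28, 28, 28, 28, 20, 10, 28, 27, 31, 26, 28, 28, 28, 28, 28], [28, 31, 28, 28, 28, 23, 28, 11, 26, 29, 28, 28, 28, 28, 28, 28, 28], [27, 28, 28, 28, 10, 8, 10, 15, 10, 28, 28, 28, 28, 28, 28, 26, 28], [181, 44, 22, 8, 8, 10, 10, 8, 7, 7, 28, 28, 28, 28, 28, 28, 26]]
```

The knob shows at scene (260,236), which is 0.9 rad. The foot covers the rear of the tray, the pile edges line up and the gripper is clear. Handing in.

```bash
python3 -c "
from workcell import arm
print(arm.close_job())"
```

```text
the job is handed in; nothing more can be done
None
```

The job is handed in at about 39 s on the robot's clock: I raised the lever, laid the orange tray flat and let go of it squarely on the two trays with the foot still up, then lowered the lever gently to about 0.9 rad so the foot rests on the new tray. The hand-in gave no verdict, and I did not measure the foot's force on the tray or recheck the bystanders afterwards.

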